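# Put calibration slides away in a dry-storage chest with a hidden cover catch

## Task

Put every black slip-case on the desk away in the white dry-storage chest: reach under the front edge of its cover, push the hidden sprung catch aside while you lift, and swing the cover fully open, then pull the tray out to its stop, lay the cases flat and side by side in it and push the tray fully home. Press the cover right down until the catch snaps in, then prove that it holds by tugging the front edge upward against the catch with about 10 newtons for a second, away from the catch so that it is not released, and let go. Leave the spectacles, the blower and the objective canister alone, and never force the cover.

Things in the scene. Friction and masses are not known exactly. Their poses are not given: they have to be found in the camera images.
- dry_box: White dry-storage chest, fixed on the desk; cover on top, tray in its open front. Origin on the desk; own x points from front to back, y to the left seen from the front (robot's side), z up. Housing: x -90 to +60 mm, y -108 to +108 mm, side walls 84 mm high.
- cover (a joint): Cover hinge, rad: 0 shut, 1.3 fully open at its stop; front edge swings up and back. 0.3 kg, friction hinge: it stays where left; about 4 N at the front edge lifts it. While caught it lifts only to about 0.043 rad (play of the catch). To shut it, press the front edge down with 6 to 15 N: the catch then snaps in by itself near 0.05 rad.
- cover_lip (a point): Middle of the lower front edge of the cover's lip (moves with the cover); 200 mm from the hinge line, 88 mm above the desk when shut. The lip overhangs the housing by 50 mm in front.
- cover_hinge (a point): Middle of the cover's hinge line (chest x +60, z 90 mm). Its axes turn with the cover: -x runs along the cover to its front edge, z is the cover's upper normal. The cover is a flat plate 205 mm long, 216 mm wide; its lower face lies 2 mm below this line, its upper face 7 mm above it.
- catch (a joint): Slide of the sprung safety catch under the lip, m: 0 home, 0.016 fully aside. It slides along the chest's +y (left), springs back by itself (1 N at home, 4 N fully aside) and rides on the cover. At 0.012 or more it clears the keeper and the cover can be lifted; hold it aside until the cover stands above 0.1 rad.
- catch_tab (a point): Middle of the right-hand face (facing the chest's -y) of the catch's black finger tab; push here towards +y. It lies 20 mm behind the lip's front edge, 18 mm below the cover's lower face, 66 mm right of the chest's middle. The tab is 22 mm long (x), 8 mm thick (y) and hangs 32 mm below the cover. Right of it the space under the lip is free for 42 mm, to the cover's side edge.
- keeper (a point): Middle of the fixed steel keeper bar on the chest's right wall (13 mm long in x, radius 4 mm), under which the catch's nose hooks: chest x -97, y -90, z 70 mm. Keep fingers in front of it: nose and keeper begin 34 mm behind the lip's front edge.
- tray (a joint): Slide of the tray, m: 0 = fully home, 0.12 = pulled out to its stop towards the chest's front (-x). About 1.5 N of friction. Its pull tongue (tray_pull) stands at chest x -84 mm when home, -204 mm at the stop; the panel's front face lies 4 mm before that, the tongue's 5 mm.
- tray_floor (a point): Middle of the tray's floor, on its upper face, axes as the chest's; 14 mm above the desk. The floor inside the rims measures 116 mm in x (-60 to +56) and 184 mm in y (-92 to +92); the rims at the sides and back rise 5 mm above it. In front (x -68 to -60) stands a panel 44 mm high above the floor.
- tray_pull (a point): Top middle of the aluminium pull tongue that rises from the tray's front panel: 70 mm wide in y, 10 mm thick in x, it stands 20 mm above the panel's top; top 78 mm above the desk. Take it between two fingers across x, from above, when the cover is open; the cover hides it when shut.
- spectacles: Folded wire spectacles, 32 x 131 x 38 mm, origin under the middle. Bystander.
- blower: Red rubber air blower standing upright, 55 mm wide, 121 mm high, origin under the middle. Bystander.
- objective_can: Upright canister of a microscope objective, black foot and clear top, 39 mm wide, 66 mm high, origin under the middle. Bystander.
- case_0: Flat black slip-case for a calibration slide, 37 mm wide (its x), 91 mm long (its y), 12 mm thick, 35 to 70 g; origin under its middle. Two or three such cases are present in a run; an absent one reads None.
- case_1: Flat black slip-case for a calibration slide, 37 mm wide (its x), 91 mm long (its y), 12 mm thick, 35 to 70 g; origin under its middle. Two or three such cases are present in a run; an absent one reads None.
- case_2: Flat black slip-case for a calibration slide, 37 mm wide (its x), 91 mm long (its y), 12 mm thick, 35 to 70 g; origin under its middle. Two or three such cases are present in a run; an absent one reads None.
Mind the look-alikes: they are no part of the job. What is shaped like the case_1 but pink is not meant.

How it is judged:
By the outcome, as a careful person would: the job done as asked, in the order asked, and still so for the second after the job is handed in, with the robot touching nothing.
Of case_0, case_1, case_2 only 2 to 3 are there at a start; the rules pass over those that are not, and their reading is None.
At some moment in a run one of case_0, case_1, case_2 may be knocked a few centimetres aside while the robot is not near it.
Once in a run the grip may slacken for a moment while it holds something.
It also fails if it takes over 210 s, if anything falls off the work surface, if the arm or the gripper's body presses on something with over 40 N, if the wrist force passes 120 N, or if a joint passes its speed limit or range.

## Robot

A 6-joint arm with a two-finger parallel gripper is mounted at the origin on a cart in front of the work surface, level with it; the furniture and walls round the work are solid. World frame = base frame: x ahead of the robot, y to its left, z up, the work surface at z = 0. Lengths are in mm, angles in degrees, forces in N, time in s.
With the tool pointing down it reaches from about 300 to 850 mm from the base axis. Payload 4.2 kg.
Tool frame: the origin (TCP) lies at the very end of the fingers, on their centre line; the grasp point (between the pads) lies 19 mm behind it; z points along the fingers, y is the direction in which the jaws open and shut (so a half turn about z gives the same grasp; the last joint's range is limited). The gripper opens to 91 mm and grips with 3 to 60 N. Pads are 32 mm wide; open, the fingers measure 118 mm over their backs; the gripper's body (76 mm by 178 mm) begins 60 mm behind the grasp point.
Start: joints at [72.594, 18.312, 89.639, -0, 72.044, -1.146], TCP at [161.005, 552.015, 213.976] pointing down, gripper open.
Joint ranges: [-177.97, 177.97], [-48.28, 115.42], [12.27, 149.76], [-77.06, 257.06], [2.81, 150.46], [-146.56, 146.56]. Speed limits (degrees/s): [147.25, 147.25, 180, 180, 180, 180].

## Interface

Orientations are given as [roll, pitch, yaw] about the fixed x, y, z axes, in that order (R = Rz(yaw) Ry(pitch) Rx(roll)).
In Python, from workcell import monitor, eyes, job gives the robot as it stands.
- The arm moves only by the tool move_arm, never from a script. Its argument "increments" is a list that holds one entry, the list of rows, each a list of 7 numbers: the opening, from 0 (shut) to 1 (fully open), then the shift along the tool's x, y, z in cm, then the turn, a rotation vector about the tool's x, y, z in rad. In form: [[[jaw, x, y, z, ax, ay, az], ...]]. A call has 1 to 12 rows; each row shifts and turns the pose as measured when the row begins, along the tool's axes as they then stand; what a row does not reach is not made up. A row lasts 1/8 s, in which the tool goes at most 62.5 mm and 10.7 degrees, less where a joint would pass 70% of its speed; a pose out of reach is approached as far as the arm can. A call is refused whole if a number of a shift passes 6.25 or a number of a turn 0.188, either way. A call with a gripper value outside its range is refused whole. The fingers move at their own pace and stop on an object; "force" is the grip in N (left out, the last holds). Time passes only in rows, so rows that do not move let the fingers close. It gives the time, the measured TCP pose, the force and the opening at its end, in the units of the state.
- monitor.state(): the state, without advancing time (a new reading comes with each control period).
- eyes.grab_frame(name): name is "scene" or "top" or "wrist"; returns a dict with "color" (400x640x3 uint8, red, green, blue), "z_map" (400x640 float32, mm along the optical axis (not along the pixel's ray), 0 where there is no reading), "camera_matrix" (3x3 intrinsics, pixels), "rvec" (rotation vector, rad) and "tvec" (3), from world to camera coordinates, as OpenCV has them. Camera axes: x right, y down, z forward; pixel columns grow to the right and rows downward; lengths in mm; the calibration is good to about 2 mm. A picture is of the moment at which its call begins.
- job.job_done(): hands the job in, once; it reports no verdict.
The state is a dict: "time_s": time; "qpos": joint angles; "qvel": joint speeds; "effort": joint torques, N m; "ee_pos": TCP position; "ee_rot": TCP orientation; "force": force on the tool from outside, world axes, zero at the start; "torque": the same for the moment, N m; "gripper_width": finger opening in mm.
Only numpy, scipy, OpenCV 4.12 (cv2) and the standard library are available. Lean on these libraries where they do the work, as an engineer would, in place of code of your own. Each camera call takes 0.05 s, during which the arm holds its last target. There are 200 camera calls.

## Working session

There is one attempt and no reset: what is moved stays moved. The work goes in short steps, Python scripts to look and compute and a tool call to move; the robot and the scene stay as the last step left them, time stands still between calls to the robot, and variables do not carry over. Pictures are saved under pics/ and viewed, about 12 in all and at most 16, crops included, and the job is handed in when it is done.

Besides the shell and the picture viewer there is one more tool, called after "Request:" as name([rows], argument=value, ...), one row to a line, values as JSON. move_arm: Moves the arm, as the interface text tells. Its arguments: {"type":"object","properties":{"increments":{"type":"array"},"force":{"type":"number"}},"required":["increments"]}

```bash
ls && mkdir -p pics
cat > h.py <<'E'
import numpy as np, cv2, sys
from workcell import monitor, eyes, job
from scipy.spatial.transform import Rotation as Ro
def grab(n):
    f=eyes.grab_frame(n); return f
def save(f,name,box=None,s=1):
    c=f["color"][:,:,::-1]
    if box: c=c[box[1]:box[3],box[0]:box[2]]
    cv2.imwrite("pics/"+name,cv2.resize(c,None,fx=s,fy=s,interpolation=cv2.INTER_CUBIC))
def cam(f):
    R=cv2.Rodrigues(np.array(f["rvec"],float))[0]; t=np.array(f["tvec"],float).reshape(3)
    return np.array(f["camera_matrix"]),R,t
def plane(f,uv,z):
    K,R,t=cam(f); uv=np.atleast_2d(uv).astype(float)
    d=(np.linalg.inv(K)@np.c_[uv,np.ones(len(uv))].T).T@R; o=-R.T@t
    return o+d*((z-o[2])/d[:,2])[:,None]
def cloud(f):
    K,R,t=cam(f); z=f["z_map"]; v,u=np.mgrid[:z.shape[0],:z.shape[1]]
    p=np.stack([(u-K[0,2])/K[0,0]*z,(v-K[1,2])/K[1,1]*z,z],-1)
    return (p-t)@R
def proj(f,p):
    K,R,t=cam(f); return cv2.projectPoints(np.atleast_2d(p).astype(float),cv2.Rodrigues(R)[0],t,K,None)[0][:,0]
def st():
    s=monitor.state(); print(s["time_s"],np.round(s["ee_pos"],1),np.round(s["ee_rot"],2),np.round(s["force"],1),round(s["gripper_width"],1),np.round(s["qpos"],1)); return s
E
python3 - <<'E'
from h import *
st()
a=grab("top");b=grab("scene")
save(a,"top0.png");save(b,"scene0.png")
for f in(a,b): K,R,t=cam(f);print(K.round(1).tolist(),(-R.T@t).round())
np.savez("top0.npz",**a);np.savez("scene0.npz",**b)
E
```

```text
pics
0.0 [160.9 551.5 213.1] [-179.9    -0.    163.74] [ 0.6 -0.  -0.3] 91.3 [72.6 18.3 89.7 -0.  72.  -1.1]
[[510.6, 0.0, 323.4], [0.0, 510.6, 199.5], [0.0, 0.0, 1.0]] [ 271. -192. 1434.]
[[405.5, 0.0, 322.4], [0.0, 405.5, 189.5], [0.0, 0.0, 1.0]] [ 165. -845.  926.]
```

View pics/top0.png

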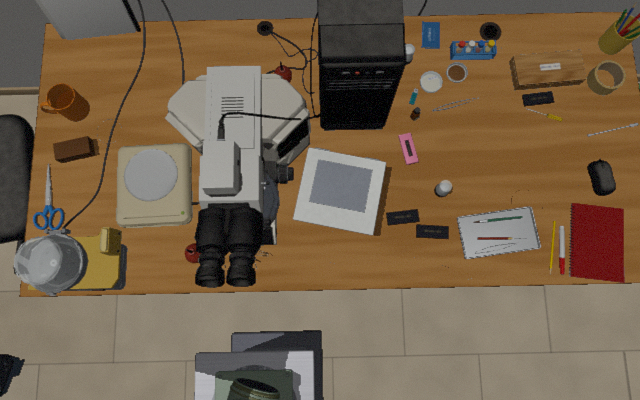

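View pics/scene0.png

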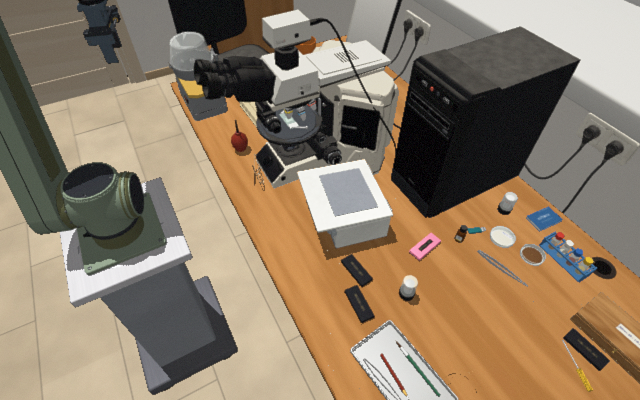

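Run:
```python
from h import *
a=dict(np.load("top0.npz"));b=dict(np.load("scene0.npz"))
P=cloud(a); g=a["color"].astype(int)
for (u,v) in [(403,217),(432,231),(538,98)]:
    m=np.zeros(g.shape[:2],np.uint8); s=np.s_[v-16:v+17,u-24:u+25]
    m[s]=(g[s].max(-1)<75)
    n,l,stt,c=cv2.connectedComponentsWithStats(m); k=l[v-2:v+3,u-2:u+3].max() or 1+np.argmax(stt[1:,4])
    mm=(l==k).astype(np.uint8); ct=max(cv2.findContours(mm,0,1)[0],key=cv2.contourArea).reshape(-1,2)
    w=plane(a,ct,12)[:,:2].astype(np.float32); print("case?",(u,v),cv2.minAreaRect(w), "z",np.median(P[mm>0][:,2]))
# chest: white cover top at z~97
z=P[:,:,2]; m=np.zeros(z.shape,np.uint8); s=np.s_[140:245,285:395]
m[s]=(z[s]>80)&(z[s]<112)&(g[s].min(-1)>90)
n,l,stt,c=cv2.connectedComponentsWithStats(m);k=1+np.argmax(stt[1:,4])
ct=max(cv2.findContours((l==k).astype(np.uint8),0,1)[0],key=cv2.contourArea).reshape(-1,2)
w=plane(a,ct,97)[:,:2].astype(np.float32);r=cv2.minAreaRect(w);print("cover",r,cv2.boxPoints(r).tolist(),np.median(z[l==k]))
for n,uv in dict(can=(444,188),pink=(408,148),bl1=(192,253),bl2=(282,73),spec=(262,257),eyep=(212,275),eyetop=(225,215),pc=(357,128),wb=(408,52)).items():
    print(n,P[uv[1],uv[0]].round())
save(a,"c1.png",(150,120,470,290),2.4)
save(b,"c2.png",(220,110,480,330),3)
```

```text
case? (403, 217) ((507.4798583984375, -418.45977783203125), (37.13112258911133, 90.74414825439453), 5.68862247467041) z 12.341008433420532
case? (432, 231) ((464.95703125, -499.477294921875), (90.09394073486328, 37.26948547363281), 85.5584716796875) z 12.417391966826203
case? (538, 98) ((854.5233154296875, -837.6041870117188), (37.59999084472656, 91.9427719116211), 5.96478796005249) z 11.776983780379869
cover ((571.4910888671875, -241.30873107910156), (215.9934844970703, 207.39491271972656), 77.33863830566406) [[446.6436767578125, -323.95001220703125], [648.9952392578125, -369.4085388183594], [696.3385009765625, -158.66744995117188], [493.9869384765625, -113.20892333984375]] 100.38943696222512
can [ 577. -530.   62.]
pink [ 712. -447.    4.]
bl1 [413. 157.  70.]
bl2 [925. -86.  67.]
spec [404. -22.  -0.]
eyep [333.  29. 411.]
eyetop [458.  11. 381.]
pc [ 772. -299.   17.]
wb [ 985. -452.   63.]
```

View pics/c2.png

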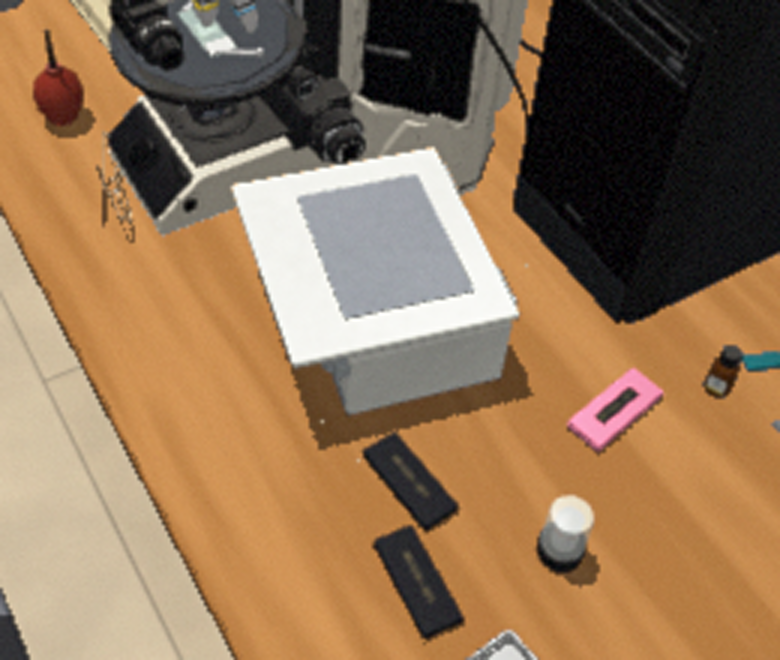

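```bash
cat >> h.py <<'E'
A=np.deg2rad(-12.66); O=np.array([607.7,-249.5,0]); RC=Ro.from_euler('z',A)
def c2w(p): return RC.apply(p)+O
def w2c(p): return RC.inv().apply(np.array(p)-O)
def toolR(yaw_c=0,tilt=0):
    # yaw_c: turn of jaw axis from chest y (deg, about world z); tilt: deg forward along tool
    return Ro.from_euler('z',167.34+yaw_c,degrees=True)*Ro.from_euler('x',180,degrees=True)*Ro.from_euler('y',-tilt,degrees=True)
def inc(p,R,n,s=None,frm=None):
    """print per-row increments to go from present pose (or frm) to p,R in n rows (position straight, constant turn)"""
    if frm is None:
        s=s or monitor.state(); p0=np.array(s["ee_pos"]); R0=Ro.from_euler('xyz',s["ee_rot"],degrees=True)
    else: p0,R0=frm
    rv=(R0.inv()*R).as_rotvec()
    d=R0.inv().apply(np.array(p)-p0)
    print("shift cm (tool now)",(d/10).round(2),"turn",rv.round(3))
    if np.linalg.norm(rv)>.02:
        for i in range(n):
            Ri=R0*Ro.from_rotvec(rv*i/n); print("  ",(Ri.inv().apply(np.array(p)-p0)/10/n).round(2).tolist(),(rv/n).round(3).tolist())
    else: print("   per row",(d/10/n).round(3).tolist(),(rv/n).round(3).tolist())
E
python3 - <<'E'
from h import *
a=dict(np.load("top0.npz"));b=dict(np.load("scene0.npz"));P=cloud(a)
for x in range(250,650,50):
    m=(P[...,0]>x)&(P[...,0]<x+50)&(P[...,1]>-150)&(P[...,1]<300)&(a["z_map"]>0)
    print(x,P[m][:,2].max().round() if m.any() else None)
print(proj(a,[[161,552,214],[300,-200,0]]))
save(b,"c3.png",(420,180,640,400),2.7)
s=st(); inc([300,0,520],toolR(),10); inc([250,-180,520],toolR(),3,frm=(np.array([300,0,520]),toolR()))
E
```

```text
250 -731.0
300 417.0
350 409.0
400 402.0
450 484.0
500 484.0
550 484.0
600 463.0
[[3.13676555e-01 3.60366340e+02]
 [3.26543511e+02 2.93464715e+02]]
0.1 [160.9 551.6 213.2] [-179.91    0.    163.74] [ 0.4  0.5 -0.2] 90.9 [72.6 18.4 89.7 -0.  72.  -1.1]
shift cm (tool now) [-28.8 -49.1 -30.6] turn [-0.002 -0.    -0.063]
   [-2.88, -4.91, -3.06] [-0.0, -0.0, -0.006]
   [-2.85, -4.93, -3.06] [-0.0, -0.0, -0.006]
   [-2.82, -4.95, -3.06] [-0.0, -0.0, -0.006]
   [-2.79, -4.96, -3.06] [-0.0, -0.0, -0.006]
   [-2.76, -4.98, -3.06] [-0.0, -0.0, -0.006]
   [-2.72, -5.0, -3.06] [-0.0, -0.0, -0.006]
   [-2.69, -5.01, -3.07] [-0.0, -0.0, -0.006]
   [-2.66, -5.03, -3.07] [-0.0, -0.0, -0.006]
   [-2.63, -5.04, -3.07] [-0.0, -0.0, -0.006]
   [-2.6, -5.06, -3.07] [-0.0, -0.0, -0.006]
shift cm (tool now) [  0.93 -18.66  -0.  ] turn [0. 0. 0.]
   per row [0.311, -6.219, -0.0] [0.0, 0.0, 0.0]
```

View pics/c3.png

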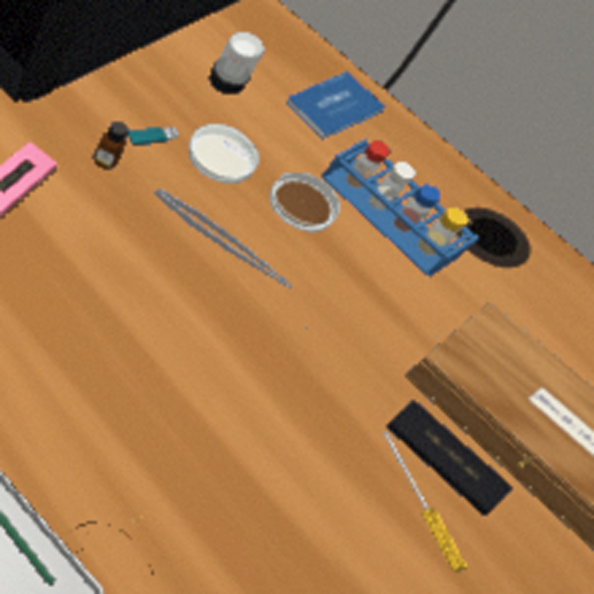

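Request:
move_arm([
  [[0,0,0,-6,0,0,0],[0,0,0,-6,0,0,0],[0,0,0,-6,0,0,0],[0,0,0,-6,0,0,0],[0,-1,-3,-6,0,0,0],[0,-2.5,-5,-3,0,0,0],[0,-2.5,-5,0,0,0,0],[0,-2.5,-5,0,0,0,0],[0,-2.5,-5,0,0,0,0],[0,-2.5,-5,0,0,0,0],[0,-2.5,-5,0,0,0,0],[0,-2.5,-5,0,0,0,0]],
])

```text
time_s: 1.6
ee_pos: [233.3, 131.0, 544.2]
ee_rot: [-179.0, 0.1, 164.2]
force: [1.4, -0.1, 0.3]
gripper_width: 0.5
```

Request:
move_arm([
  [[0,0,-5,0,0,0,0],[0,0,-6,0,0,0,0],[0,0,-6,0,0,0,0],[0,0.5,-6,0,0,0,0],[0,0.5,-6,0,0,0,0],[0,0.5,-5,0,0,0,0]],
])

```text
time_s: 2.35
ee_pos: [149.1, -143.0, 548.2]
ee_rot: [-178.9, 0.3, 164.3]
force: [0.7, 1.2, -0.3]
gripper_width: 0.3
```

Run:
```python
from h import *
s=st(); inc(c2w([-175,-94,62]),toolR(0,45),12)
inc(c2w([-225,-94,162]),toolR(0,45),10)
```

```text
2.35 [ 149.1 -143.   548.2] [-178.93    0.26  164.26] [ 0.7  1.2 -0.3] 0.3 [ -45.7  -17.3   78.5   -0.9  118.  -120.4]
shift cm (tool now) [-29.84  -7.22  48.9 ] turn [-0.039 -0.781 -0.044]
   [-2.49, -0.6, 4.07] [-0.003, -0.065, -0.004]
   [-2.21, -0.62, 4.23] [-0.003, -0.065, -0.004]
   [-1.93, -0.65, 4.36] [-0.003, -0.065, -0.004]
   [-1.64, -0.67, 4.47] [-0.003, -0.065, -0.004]
   [-1.35, -0.69, 4.57] [-0.003, -0.065, -0.004]
   [-1.04, -0.71, 4.64] [-0.003, -0.065, -0.004]
   [-0.74, -0.72, 4.7] [-0.003, -0.065, -0.004]
   [-0.43, -0.74, 4.73] [-0.003, -0.065, -0.004]
   [-0.11, -0.76, 4.75] [-0.003, -0.065, -0.004]
   [0.2, -0.77, 4.74] [-0.003, -0.065, -0.004]
   [0.51, -0.79, 4.72] [-0.003, -0.065, -0.004]
   [0.82, -0.8, 4.67] [-0.003, -0.065, -0.004]
shift cm (tool now) [-24.89  -7.68  38.88] turn [-0.039 -0.781 -0.044]
   [-2.49, -0.77, 3.89] [-0.004, -0.078, -0.004]
   [-2.17, -0.79, 4.07] [-0.004, -0.078, -0.004]
   [-1.85, -0.82, 4.22] [-0.004, -0.078, -0.004]
   [-1.51, -0.84, 4.35] [-0.004, -0.078, -0.004]
   [-1.16, -0.87, 4.45] [-0.004, -0.078, -0.004]
   [-0.81, -0.89, 4.52] [-0.004, -0.078, -0.004]
   [-0.45, -0.91, 4.57] [-0.004, -0.078, -0.004]
   [-0.09, -0.93, 4.59] [-0.004, -0.078, -0.004]
   [0.28, -0.94, 4.58] [-0.004, -0.078, -0.004]
   [0.64, -0.96, 4.54] [-0.004, -0.078, -0.004]
```

Request:
move_arm([
  [[0,-2.5,-0.8,3.9,0,-0.078,-0.004],[0,-2.2,-0.8,4.1,0,-0.078,-0.004],[0,-1.9,-0.8,4.2,0,-0.078,-0.004],[0,-1.5,-0.8,4.4,0,-0.078,-0.004],[0,-1.2,-0.9,4.4,0,-0.078,-0.004],[0,-0.8,-0.9,4.5,0,-0.078,-0.004],[0,-0.5,-0.9,4.6,0,-0.078,-0.004],[0,-0.1,-0.9,4.6,0,-0.078,-0.004],[0,0.3,-0.9,4.6,0,-0.078,-0.004],[0,0.6,-1,4.5,0,-0.078,-0.004]],
])

```text
time_s: 3.6
ee_pos: [408.7, -264.5, 200.6]
ee_rot: [-173.5, 40.3, 164.1]
force: [1.7, 0.2, -0.6]
gripper_width: 0.5
```

Run:
```python
from h import *
s=st(); print(w2c(s["ee_pos"]))
inc(c2w([-175,-94,60]),toolR(0,45),3)
f=grab("scene");save(f,"s1.png",(150,60,470,330),2.4);w=grab("wrist");save(w,"w1.png")
```

```text
3.6 [ 408.7 -264.5  200.6] [-173.46   40.26  164.11] [ 1.7  0.2 -0.6] 0.5 [ -41.    -4.2  132.    38.4   15.8 -146.5]
[-190.82332683  -58.26945371  200.60594719]
shift cm (tool now) [ 7.73 -2.1  12.2 ] turn [-0.152 -0.085 -0.037]
   [2.58, -0.7, 4.07] [-0.051, -0.028, -0.012]
   [2.7, -0.87, 3.95] [-0.051, -0.028, -0.012]
   [2.82, -1.04, 3.83] [-0.051, -0.028, -0.012]
```

View pics/s1.png

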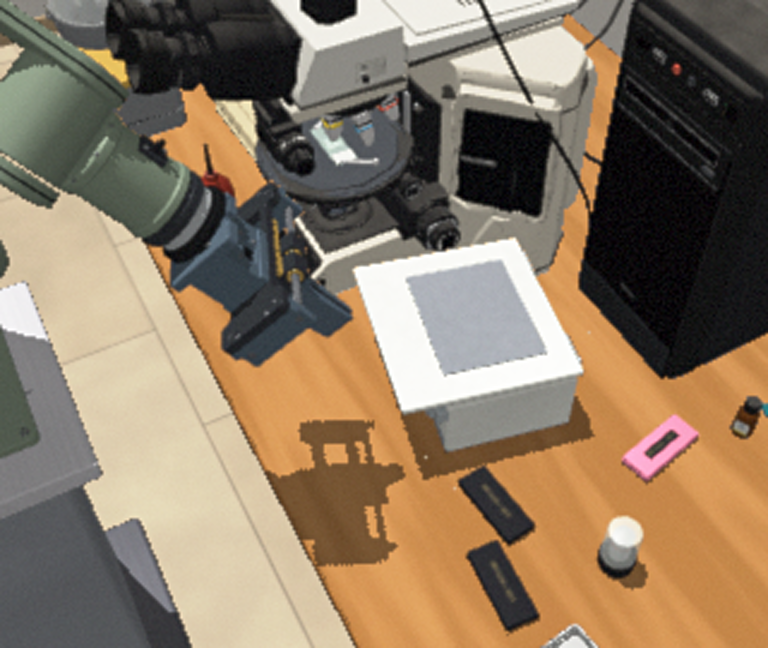

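View pics/w1.png

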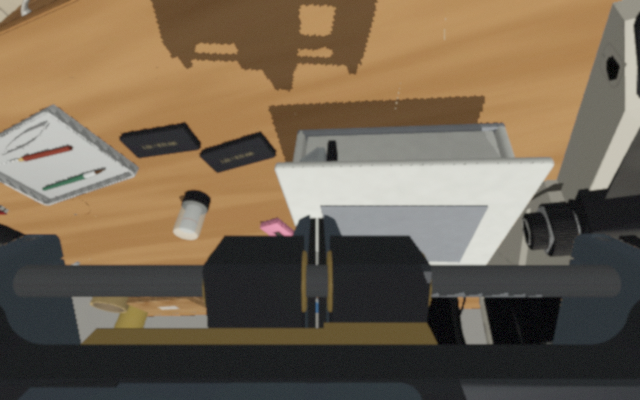

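Request:
move_arm([
  [[0,0,-1,-5,0,0.12,0],[0,0,-1,-5,0,0.12,0],[0,0,-1,-4,0,0.12,0],[0,0,0,0,0,0,0.18],[0,0,0,0,0,0,0.18],[0,0,0,0,0,0,0.18],[0,0,0,0,0,0,0.18],[0,0,0,0,0,0,0.18],[0,0,0,0,0,0,0.18],[0,0,0,0,0,0,0.18],[0,0,0,0,0,0,0.18],[0,0,0,0,0,0,0.18]],
])

```text
time_s: 5.2
ee_pos: [327.1, -256.1, 313.4]
ee_rot: [158.2, 2.5, 64.7]
force: [-0.3, 0.5, 0.2]
gripper_width: 0.0
```

Request:
move_arm([
  [[0,0,0,0,0,0,0.18],[0,0,0,0,0,0,0.18],[0,0,0,0,0,0,0.18],[0,0,0,0,0,0,0.18],[0,0,0,0,0,0,0.18],[0,0,0,0,0,0,0.18],[0,0,0,0,0,0,0.18],[0,0,0,0,0,0,0.16]],
])

```text
time_s: 6.2
ee_pos: [317.0, -258.2, 319.2]
ee_rot: [174.6, -21.3, -18.6]
force: [0.2, 0.5, -0.9]
gripper_width: 0.3
```

```bash
cat >> h.py <<'E'
def toolF(yaw_c=0,tilt=0):  # flipped: tool x=+chest x, y=-chest y
    return Ro.from_euler('z',-12.66+yaw_c,degrees=True)*Ro.from_euler('x',180,degrees=True)*Ro.from_euler('y',tilt,degrees=True)
E
python3 - <<'E'
from h import *
s=st(); print(w2c(s["ee_pos"]))
inc(c2w([-220,-94,150]),toolF(0,42),6)
inc(c2w([-175,-94,60]),toolF(0,42),9)
E
```

```text
6.2 [ 317.  -258.2  319.2] [174.59 -21.32 -18.62] [ 0.2  0.5 -0.9] 0.3 [-44.1 -12.1 110.9   4.7  59.7  64. ]
[-281.72643834  -72.1643633   319.2242223 ]
shift cm (tool now) [-0.22 -0.18 18.14] turn [ 0.148  0.365 -0.072]
   [-0.04, -0.03, 3.02] [0.025, 0.061, -0.012]
   [-0.22, 0.04, 3.02] [0.025, 0.061, -0.012]
   [-0.4, 0.11, 2.99] [0.025, 0.061, -0.012]
   [-0.59, 0.18, 2.96] [0.025, 0.061, -0.012]
   [-0.77, 0.25, 2.91] [0.025, 0.061, -0.012]
   [-0.95, 0.31, 2.86] [0.025, 0.061, -0.012]
shift cm (tool now) [ 0.67 -1.59 28.07] turn [ 0.148  0.365 -0.072]
   [0.07, -0.18, 3.12] [0.016, 0.041, -0.008]
   [-0.05, -0.13, 3.12] [0.016, 0.041, -0.008]
   [-0.18, -0.07, 3.12] [0.016, 0.041, -0.008]
   [-0.3, -0.03, 3.11] [0.016, 0.041, -0.008]
   [-0.43, 0.02, 3.09] [0.016, 0.041, -0.008]
   [-0.55, 0.07, 3.07] [0.016, 0.041, -0.008]
   [-0.68, 0.12, 3.05] [0.016, 0.041, -0.008]
   [-0.8, 0.16, 3.02] [0.016, 0.041, -0.008]
   [-0.92, 0.2, 2.98] [0.016, 0.041, -0.008]
```

Request:
move_arm([
  [[0,0,-0.2,3.1,0.016,0.041,-0.008],[0,0,-0.1,3.1,0.016,0.041,-0.008],[0,-0.2,-0.1,3.1,0.016,0.041,-0.008],[0,-0.3,0,3.1,0.016,0.041,-0.008],[0,-0.4,0,3.1,0.016,0.041,-0.008],[0,-0.5,0.1,3.1,0.016,0.041,-0.008],[0,-0.7,0.1,3,0.016,0.041,-0.008],[0,-0.8,0.2,3,0.016,0.041,-0.008],[0,0,0,0,0,0,0]],
])

```text
time_s: 7.32
ee_pos: [398.4, -297.1, 119.2]
ee_rot: [179.1, -39.3, -13.6]
force: [0.2, 0.6, -0.1]
gripper_width: 0.3
```

Run:
```python
from h import *
s=st(); print(w2c(s["ee_pos"]))
inc(c2w([-175,-94,60]),toolF(0,42),4)
```

```text
7.325 [ 398.4 -297.1  119.2] [179.08 -39.28 -13.55] [ 0.2  0.6 -0.1] 0.3 [-53.6   7.6 135.3  79.7  23.6 -21.6]
[-193.80713993  -92.31885696  119.19361599]
shift cm (tool now) [-2.29  0.05  5.78] turn [ 0.026  0.048 -0.011]
   [-0.57, 0.01, 1.44] [0.007, 0.012, -0.003]
   [-0.59, 0.02, 1.44] [0.007, 0.012, -0.003]
   [-0.61, 0.03, 1.43] [0.007, 0.012, -0.003]
   [-0.62, 0.03, 1.42] [0.007, 0.012, -0.003]
```

Request:
move_arm([
  [[0,-0.6,0,1.4,0.007,0.012,0],[0,-0.6,0,1.4,0.007,0.012,0],[0,-0.6,0,1.4,0.007,0.012,0],[0,-0.6,0,1.4,0.007,0.012,0],[0,0,0,0,0,0,0]],
])

```text
time_s: 7.95
ee_pos: [419.2, -305.6, 69.1]
ee_rot: [-179.8, -42.9, -13.1]
force: [0.9, 0.0, 0.6]
gripper_width: 0.5
```

Run:
```python
from h import *
s=st(); print(w2c(s["ee_pos"]))
w=grab("wrist");save(w,"w2.png")
P=cloud(w);z=P[...,2];Pc=w2c(P.reshape(-1,3)).reshape(P.shape)
g=w["color"].max(-1);m=(g<60)&(Pc[...,0]>-150)&(Pc[...,0]<-100)&(Pc[...,1]>-105)&(Pc[...,1]<-20)&(z>40)
print(m.sum(), np.percentile(Pc[m],[5,50,95],axis=0).round(1) if m.any() else 0)
inc(c2w([-125,-94,50]),toolF(0,42),4)
```

```text
7.95 [ 419.2 -305.6   69.1] [-179.76  -42.94  -13.14] [0.9 0.  0.6] 0.5 [-54.5  17.1 138.8 110.1  28.8 -55.5]
[-171.61713152  -96.0348686    69.10213515]
232 [[-133.1  -66.9   63.4]
 [-132.4  -64.1   70.9]
 [-127.2  -60.1   78.9]]
shift cm (tool now) [ 2.04 -0.24  4.61] turn [ 0.002 -0.018 -0.005]
   per row [0.509, -0.061, 1.152] [0.001, -0.004, -0.001]
```

View pics/w2.png

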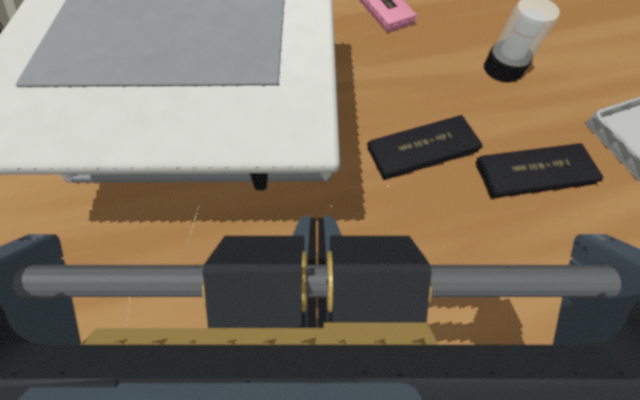

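Run:
```python
from h import *
inc(c2w([-130,-95,44]),toolF(0,43),4)
```

```text
shift cm (tool now) [ 1.26 -0.14  4.71] turn [ 0.002 -0.    -0.005]
   per row [0.315, -0.035, 1.177] [0.001, -0.0, -0.001]
```

Request:
move_arm([
  [[0,0.1,0,1.2,0,0,0],[0,0.3,0,1.2,0,0,0],[0,0.4,0,1.2,0,0,0],[0,0.5,0,1.1,0,0,0],[0,0,0,0,0,0,0],[0,0,-0.3,0,0,0,0],[0,0,-0.3,0,0,0,0],[0,0,-0.3,0,0,0,0],[0,0,-0.3,0,0,0,0],[0,0,-0.3,0,0,0,0],[0,0,0,0,0,0,0]],
])

```text
time_s: 9.38
ee_pos: [465.7, -301.4, 52.4]
ee_rot: [179.7, -43.6, -12.8]
force: [-0.6, -0.0, -1.3]
gripper_width: 0.6
```

Run:
```python
from h import *
s=st(); print(w2c(s["ee_pos"]),RC.inv().apply(s["force"]))
w=grab("wrist")
P=cloud(w);Pc=w2c(P.reshape(-1,3)).reshape(P.shape);z=Pc[...,2]
g=w["color"].max(-1);m=(g<60)&(Pc[...,0]>-150)&(Pc[...,0]<-100)&(Pc[...,1]>-105)&(Pc[...,1]<-20)&(z>50)&(z<86)
print(m.sum(), np.percentile(Pc[m],[5,50,95],axis=0).round(1) if m.any() else 0)
save(w,"w3.png",(120,100,440,260),2)
```

```text
9.375 [ 465.7 -301.4   52.4] [179.71 -43.58 -12.78] [-0.6 -0.  -1.3] 0.6 [-47.9  21.2 137.  123.2  28.  -63.5]
[-127.1688474   -81.8048253    52.38242297] [-0.53495172 -0.1530084  -1.3116551 ]
0 0
```

Request:
move_arm([
  [[0,-0.35,0,0.35,0,0,0],[0,0,-0.3,0,0,0,0],[0,0,-0.3,0,0,0,0],[0,0,0,0,0,0,0]],
])

```text
time_s: 9.93
ee_pos: [468.0, -295.9, 47.8]
ee_rot: [179.7, -43.7, -12.8]
force: [-1.0, -0.9, -1.1]
gripper_width: 0.4
```

Request:
move_arm([
  [[0,0,-0.3,0,0,0,0],[0,0,-0.3,0,0,0,0],[0,0,0,0,0,0,0]],
])

```text
time_s: 10.3
ee_pos: [469.2, -290.4, 47.8]
ee_rot: [179.7, -43.7, -12.8]
force: [-1.8, -1.7, 0.4]
gripper_width: 0.2
```

Run:
```python
from h import *
s=st(); print(w2c(s["ee_pos"]),RC.inv().apply(s["force"]))
w=grab("wrist")
P=cloud(w);Pc=w2c(P.reshape(-1,3)).reshape(P.shape);z=Pc[...,2]
g=w["color"].max(-1);m=(g<70)&(Pc[...,0]>-150)&(Pc[...,0]<-100)&(Pc[...,1]>-105)&(Pc[...,1]<-20)&(z>40)&(z<95)
print(m.sum(), np.percentile(Pc[m],[5,50,95],axis=0).round(1) if m.any() else 0)
save(w,"w3.png",(120,100,440,260),2)
```

```text
10.3 [ 469.2 -290.4   47.8] [179.66 -43.71 -12.84] [-1.8 -1.7  0.4] 0.2 [-46.1  21.7 138.  128.1  28.4 -67.1]
[-126.13898221  -70.20984031   47.83969959] [-1.41301935 -2.0587198   0.42234759]
305 [[-147.9  -74.6   83. ]
 [-142.   -70.4   88.4]
 [-137.1  -67.1   94.3]]
```

View pics/w3.png

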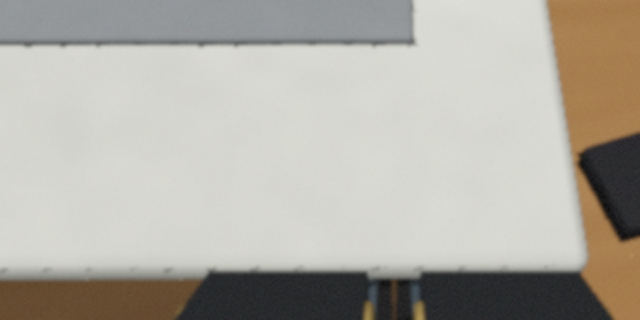

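Request:
move_arm([
  [[0,0,-0.25,0,0,0,0],[0,0,-0.25,0,0,0,0],[0,0,0,0,0,0,0]],
])

```text
time_s: 10.72
ee_pos: [470.2, -285.8, 47.8]
ee_rot: [179.6, -43.7, -12.9]
force: [-1.9, -2.5, -0.4]
gripper_width: 0.3
```

Request:
move_arm([
  [[0,0,-0.2,0,0,0,0],[0,0,0,0,0,0,0],[0,0,0,0,0,0,0]],
])

```text
time_s: 11.1
ee_pos: [470.6, -284.0, 47.8]
ee_rot: [179.6, -43.7, -13.0]
force: [-1.6, -3.3, -0.1]
gripper_width: 0.2
```

Request:
move_arm([
  [[0,0,-0.2,0,0,0,0],[0,0,0,0,0,0,0],[0,0,0,0,0,0,0]],
])

```text
time_s: 11.48
ee_pos: [471.0, -282.2, 47.7]
ee_rot: [179.6, -43.7, -13.0]
force: [-2.1, -4.1, -0.4]
gripper_width: 0.5
```

Run:
```python
from h import *
s=st(); print(w2c(s["ee_pos"]),RC.inv().apply(s["force"]))
```

```text
11.475 [ 471.  -282.2   47.7] [179.63 -43.67 -12.99] [-2.1 -4.1 -0.4] 0.5 [-44.8  21.4 138.6 130.6  28.2 -68.4]
[-126.20329062  -61.84735261   47.73172214] [-1.13791185 -4.48361722 -0.38923296]
```

Request:
move_arm([
  [[0,0.3,0,-0.3,0,0,0],[0,0.3,0,-0.3,0,0,0],[0,0,0,0,0,0,0]],
])

```text
time_s: 11.85
ee_pos: [470.5, -282.0, 55.8]
ee_rot: [179.6, -43.5, -13.0]
force: [-1.1, -2.9, -2.5]
gripper_width: 0.5
```

Request:
move_arm([
  [[0,0.3,0,-0.3,0,0,0],[0,0.3,0,-0.3,0,0,0],[0,0,0,0,0,0,0]],
])

```text
time_s: 12.22
ee_pos: [470.3, -281.9, 64.5]
ee_rot: [179.6, -43.4, -13.0]
force: [-1.4, -4.0, -2.4]
gripper_width: 0.1
```

Request:
move_arm([
  [[0,0.3,0,-0.3,0,0,0],[0,0.3,0,-0.3,0,0,0],[0,0,0,0,0,0,0]],
])

```text
time_s: 12.6
ee_pos: [470.4, -281.8, 73.6]
ee_rot: [179.6, -43.4, -13.0]
force: [-2.0, -3.6, -2.7]
gripper_width: 0.6
```

Run:
```python
from h import *
s=st(); print(w2c(s["ee_pos"]),RC.inv().apply(s["force"]))
```

```text
12.6 [ 470.4 -281.8   73.6] [179.6  -43.42 -12.96] [-2.  -3.6 -2.7] 0.6 [-44.7  17.5 137.  121.5  24.7 -58.1]
[-126.82771015  -61.64375972   73.57264676] [-1.19130243 -3.96918117 -2.7365862 ]
```

Request:
move_arm([
  [[0,0.5,0,-0.5,0,0,0],[0,0.5,0,-0.5,0,0,0],[0,0.6,0,-0.5,0,0,0],[0,0.6,0,-0.5,0,0,0],[0,0.7,0,-0.5,0,0,0],[0,0.7,0,-0.5,0,0,0],[0,0.8,0,-0.5,0,0,0],[0,0.8,0,-0.4,0,0,0],[0,0,0,0,0,0,0]],
])

```text
time_s: 13.72
ee_pos: [480.0, -283.2, 137.6]
ee_rot: [179.5, -43.1, -12.8]
force: [-0.6, -3.4, 0.0]
gripper_width: 0.8
```

```bash
cat >> h.py <<'E'
def cover(name="top"):
    f=grab(name); P=cloud(f); c=w2c(P.reshape(-1,3)); g=f["color"].reshape(-1,3).astype(int)
    m=(abs(c[:,1])<95)&(c[:,0]>-150)&(c[:,0]<66)&(c[:,2]>93)&(c[:,2]<320)&(g.min(1)>110)&(g.max(1)-g.min(1)<40)
    d=c[m]; b=np.median(d[:,2]); d=c[m]
    th=np.arctan2(d[:,2]-95,60-d[:,0]); far=np.hypot(d[:,2]-95,60-d[:,0])>100
    print("cover angle rad",np.percentile(th[far],[20,50,80]).round(3),far.sum()); return f
E
python3 - <<'E'
from h import *
s=st(); print(w2c(s["ee_pos"]),RC.inv().apply(s["force"]))
f=cover(); save(f,"t2.png",(200,60,520,300),2)
E
```

```text
13.725 [ 480.  -283.2  137.6] [179.49 -43.11 -12.76] [-0.6 -3.4  0. ] 0.8 [-43.7  10.  131.2  90.3  20.1 -23.9]
[-117.20207716  -60.89051029  137.61250004] [ 0.13051018 -3.48897457  0.00644837]
cover angle rad [0.428 0.44  0.451] 1718
```

View pics/t2.png

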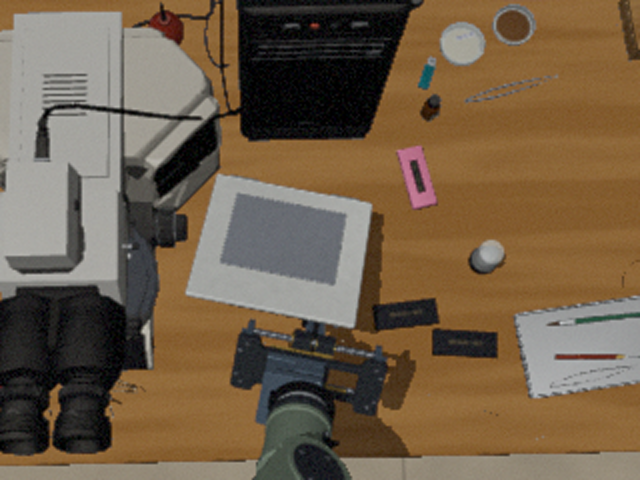

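Run:
```python
from h import *
R=toolF(0,43)
p=[[-117.2,-60.9,137.6],[-117,-78,135],[-160,-78,120],[-160,0,120]]
for ph in (.3,.45,.6,.75,.9,1.05,1.2,1.3): p.append([60-175*np.cos(ph)-11.7,0,90+175*np.sin(ph)-10.9])
for a,b in zip(p,p[1:]): print(np.round(b),(R.inv().apply(RC.apply(np.array(b)-a))/10).round(2))
```

```text
[-117  -78  135] [-0.16  1.71  0.2 ]
[-160  -78  120] [-4.17 -0.   -1.84]
[-160    0  120] [ 0.  -7.8 -0. ]
[-119.    0.  131.] [3.74 0.   2.01]
[-109.    0.  155.] [ 2.37  0.   -1.13]
[-96.   0. 178.] [ 2.51  0.   -0.76]
[-80.   0. 198.] [ 2.59  0.   -0.38]
[-60.   0. 216.] [2.62 0.   0.01]
[-39.   0. 231.] [2.59 0.   0.4 ]
[-15.   0. 242.] [2.5  0.   0.79]
[  1.   0. 248.] [1.59 0.   0.73]
```

Request:
move_arm([
  [[0,-0.1,0.8,0.1,0,0,0],[0,-0.1,0.9,0.1,0,0,0],[0,-2.1,0,-0.9,0,0,0],[0,-2.1,0,-0.9,0,0,0],[0,0,-2,0,0,0,0],[0,0,-2,0,0,0,0],[0,0,-2,0,0,0,0],[0,0,-1.8,0,0,0,0],[0,1.9,0,1,0,0,0],[0,1.9,0,1,0,0,0],[0,0,0,0,0,0,0]],
])

```text
time_s: 15.15
ee_pos: [493.4, -218.3, 128.5]
ee_rot: [-179.4, -43.4, -12.8]
force: [0.6, 0.6, 0.2]
gripper_width: 0.1
```

Request:
move_arm([
  [[0,1.2,0,-0.55,0,0,0],[0,1.2,0,-0.55,0,0,0],[0,1.25,0,-0.4,0,0,0],[0,1.25,0,-0.35,0,0,0],[0,1.3,0,-0.2,0,0,0],[0,1.3,0,-0.2,0,0,0],[0,0,0,0,0,0,0]],
])

```text
time_s: 16.02
ee_pos: [518.3, -221.8, 182.0]
ee_rot: [-178.7, -41.7, -13.0]
force: [0.3, -0.1, -0.3]
gripper_width: 0.5
```

Run:
```python
from h import *
s=st(); print(w2c(s["ee_pos"]),RC.inv().apply(s["force"]))
f=cover()
```

```text
16.025 [ 518.3 -221.8  182. ] [-178.74  -41.68  -12.99] [ 0.3 -0.1 -0.3] 0.5 [-32.7   5.3 126.6  59.6  16.5  16.3]
[-93.29118859   7.46427744 182.01984526] [ 0.32964915 -0.06544605 -0.27762743]
cover angle rad [0.696 0.705 0.715] 1490
```

Request:
move_arm([
  [[0,1.3,0,-0.15,0,0,0],[0,1.3,0,-0.1,0,0,0],[0,1.3,0,0,0,0,0],[0,1.3,0,0,0,0,0],[0,1.3,0,0.1,0,0,0],[0,1.3,0,0.2,0,0,0],[0,1.3,0,0.3,0,0,0],[0,0,0,0,0,0,0]],
])

```text
time_s: 17.08
ee_pos: [573.9, -229.9, 222.4]
ee_rot: [-177.7, -39.7, -13.2]
force: [0.3, 0.3, -0.2]
gripper_width: 0.4
```

Run:
```python
from h import *
s=st(); print(w2c(s["ee_pos"]),RC.inv().apply(s["force"]))
f=cover()
```

```text
17.075 [ 573.9 -229.9  222.4] [-177.73  -39.65  -13.2 ] [ 0.3  0.3 -0.2] 0.4 [-29.8   7.2 115.6  34.3  23.   44.9]
[-37.25620112  11.7313539  222.37743589] [ 0.21467469  0.37327875 -0.24804554]
cover angle rad [1.073 1.094 1.1  ] 798
```

Request:
move_arm([
  [[0,1.2,0,0.3,0,0,0],[0,1.2,0,0.4,0,0,0],[0,1.2,0,0.5,0,0,0],[0,0,0,0,0,0,0]],
])

```text
time_s: 17.62
ee_pos: [608.8, -237.0, 235.0]
ee_rot: [-177.6, -39.4, -13.2]
force: [-0.6, 0.0, 0.5]
gripper_width: 0.7
```

Request:
move_arm([
  [[0,0.3,0,0.2,0,0,0],[0,0.3,0,0.2,0,0,0],[0,0,0,0,0,0,0]],
])

```text
time_s: 18.0
ee_pos: [611.3, -236.7, 233.1]
ee_rot: [-177.6, -38.9, -13.1]
force: [-1.7, 0.6, 1.2]
gripper_width: 0.8
```

Run:
```python
from h import *
s=st(); print(w2c(s["ee_pos"]),RC.inv().apply(s["force"]))
f=cover()
```

```text
18.0 [ 611.3 -236.7  233.1] [-177.57  -38.88  -13.07] [-1.7  0.6  1.2] 0.8 [-28.2   9.9 109.9  28.3  25.5  52.1]
[  0.67245356  13.27859951 233.12448345] [-1.76499162  0.24083898  1.15465694]
cover angle rad [1.286 1.301 1.316] 332
```

Run:
```python
from h import *
s=st()
inc(c2w([-140,0,200]),toolF(90,0),11)
```

```text
18.05 [ 611.5 -236.7  233.2] [-177.57  -38.9   -13.08] [-3.3  1.8  1.5] 0.4 [-28.2   9.9 109.9  28.3  25.5  52.1]
shift cm (tool now) [-13.04   1.16  -6.31] turn [ 0.501 -0.561 -1.497]
   [-1.19, 0.11, -0.57] [0.046, -0.051, -0.136]
   [-1.21, -0.08, -0.51] [0.046, -0.051, -0.136]
   [-1.22, -0.27, -0.44] [0.046, -0.051, -0.136]
   [-1.19, -0.45, -0.37] [0.046, -0.051, -0.136]
   [-1.13, -0.63, -0.28] [0.046, -0.051, -0.136]
   [-1.05, -0.78, -0.19] [0.046, -0.051, -0.136]
   [-0.94, -0.93, -0.1] [0.046, -0.051, -0.136]
   [-0.8, -1.05, -0.01] [0.046, -0.051, -0.136]
   [-0.65, -1.15, 0.07] [0.046, -0.051, -0.136]
   [-0.49, -1.22, 0.16] [0.046, -0.051, -0.136]
   [-0.31, -1.26, 0.23] [0.046, -0.051, -0.136]
```

Request:
move_arm([
  [[0,-3.9,0,-3.0,0,0,0],[0,-3.9,0,-3.0,0,0,0],[0.5,-3.5,0,-2.8,0,0,0],[0.5,0,0,0,0.05,-0.056,-0.15],[0.5,0,0,0,0.05,-0.056,-0.15],[0.5,0,0,0,0.05,-0.056,-0.15],[0.5,0,0,0,0.05,-0.056,-0.15],[0.5,0,0,0,0.05,-0.056,-0.15],[0.5,0,0,0,0.05,-0.056,-0.15],[0.5,0,0,0,0.05,-0.056,-0.15],[0.5,0,0,0,0.05,-0.056,-0.15],[0.5,0,0,0,0.05,-0.056,-0.15]],
])

```text
time_s: 19.55
ee_pos: [472.8, -211.6, 233.6]
ee_rot: [177.0, -2.2, 71.0]
force: [0.0, -0.5, 0.2]
gripper_width: 45.8
```

Run:
```python
from h import *
s=st();print(w2c(s["ee_pos"]))
inc(c2w([-84,0,160]),toolF(90,0),5)
f=cover(); save(f,"t3.png",(200,60,520,300),2)
```

```text
19.55 [ 472.8 -211.6  233.6] [176.95  -2.17  71.01] [ 0.  -0.5  0.2] 45.8 [-27.1  11.   97.    2.7  69.3  -8.9]
[-139.95083233    7.3894903   233.575326  ]
shift cm (tool now) [-0.4   5.24  7.64] turn [ 0.055 -0.035 -0.111]
   [-0.08, 1.05, 1.53] [0.011, -0.007, -0.022]
   [-0.09, 1.06, 1.52] [0.011, -0.007, -0.022]
   [-0.11, 1.08, 1.51] [0.011, -0.007, -0.022]
   [-0.12, 1.09, 1.49] [0.011, -0.007, -0.022]
   [-0.13, 1.11, 1.48] [0.011, -0.007, -0.022]
cover angle rad [1.28  1.297 1.314] 382
```

View pics/t3.png

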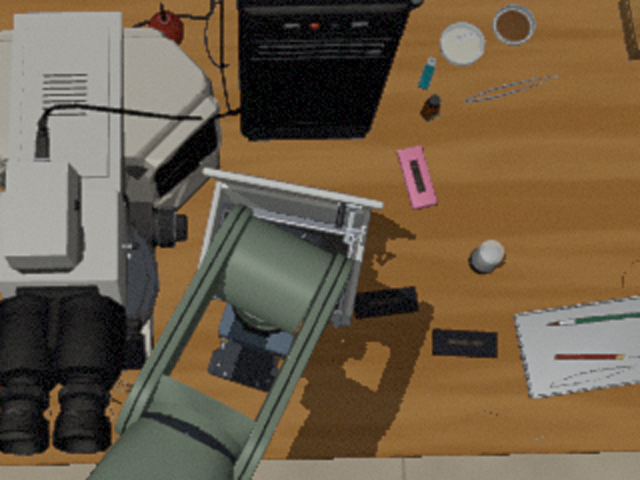

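Request:
move_arm([
  [[0.5,-0.1,1.05,1.5,0.011,-0.007,-0.022],[0.5,-0.1,1.05,1.5,0.011,-0.007,-0.022],[0.5,-0.1,1.1,1.5,0.011,-0.007,-0.022],[0.5,-0.1,1.1,1.5,0.011,-0.007,-0.022],[0.5,-0.1,1.1,1.5,0.011,-0.007,-0.022],[0.5,0,0,0,0,0,0]],
])

```text
time_s: 20.35
ee_pos: [524.2, -230.2, 151.7]
ee_rot: [-178.9, -0.0, 77.6]
force: [0.5, 0.8, -0.1]
gripper_width: 45.1
```

Run:
```python
from h import *
s=st();print(w2c(s["ee_pos"]))
inc(c2w([-84,0,54]),toolF(90,0),5)
w=grab("wrist");save(w,"w4.png")
P=cloud(w);Pc=w2c(P.reshape(-1,3))
m=(Pc[:,2]>70)&(Pc[:,2]<84)&(abs(Pc[:,1])<60)&(Pc[:,0]>-110)&(Pc[:,0]<-50)&(w["z_map"].ravel()>0)
print(m.sum(),np.percentile(Pc[m],[3,50,97],axis=0).round(1))
```

```text
20.35 [ 524.2 -230.2  151.7] [-1.7886e+02 -2.0000e-02  7.7600e+01] [ 0.5  0.8 -0.1] 45.1 [-24.7  21.3  94.6  -0.2  65.3 -12.2]
[-85.72171378   0.54657204 151.69713191]
shift cm (tool now) [-0.06  0.37  9.76] turn [-0.02  -0.     0.004]
   [-0.01, 0.07, 1.95] [-0.004, -0.0, 0.001]
   [-0.01, 0.07, 1.95] [-0.004, -0.0, 0.001]
   [-0.01, 0.06, 1.95] [-0.004, -0.0, 0.001]
   [-0.01, 0.05, 1.95] [-0.004, -0.0, 0.001]
   [-0.01, 0.04, 1.95] [-0.004, -0.0, 0.001]
1198 [[-90.  -31.9  75.4]
 [-85.3   2.5  78. ]
 [-80.6  32.9  79.5]]
```

View pics/w4.png

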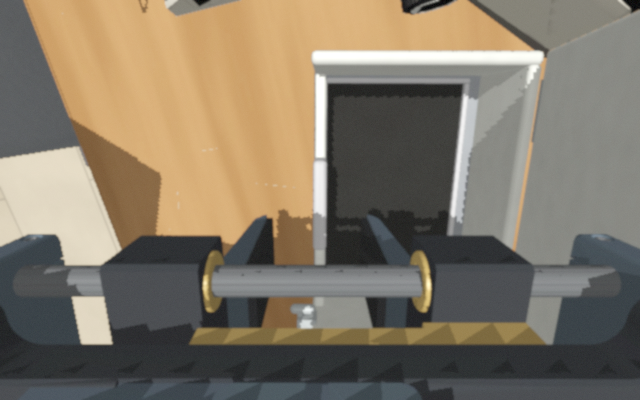

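Request:
move_arm([
  [[0.5,0,0.05,2,-0.004,0,0],[0.5,0,0.05,2,-0.004,0,0],[0.5,0,0.05,2,-0.004,0,0],[0.5,0,0.05,2,-0.004,0,0],[0.5,0,0,1.5,0,0,0],[0,0,0,0,0,0,0],[0,0,0,0,0,0,0],[0,0,0,0,0,0,0],[0,0,0,0,0,0,0]],
], force=20)

```text
time_s: 21.52
ee_pos: [524.4, -231.6, 56.5]
ee_rot: [-179.6, 0.1, 77.7]
force: [-5.9, -0.5, -2.2]
gripper_width: 9.9
```

Run:
```python
from h import *
s=st();print(w2c(s["ee_pos"]))
p=np.array(s["ee_pos"]);inc(p+RC.apply([-122,0,0]),Ro.from_euler('xyz',s["ee_rot"],degrees=True),12)
```

```text
21.525 [ 524.4 -231.6   56.5] [-1.7962e+02  1.0000e-01  7.7670e+01] [-5.9 -0.5 -2.2] 9.9 [-24.9  26.4 101.8  -0.2  52.1 -12.4]
[-85.22166124  -0.81346979  56.51892888]
shift cm (tool now) [  0.07 -12.2    0.08] turn [0. 0. 0.]
   per row [0.006, -1.017, 0.007] [0.0, 0.0, 0.0]
```

Request:
move_arm([
  [[0,0,-0.5,0,0,0,0],[0,0,-1.1,0,0,0,0],[0,0,-1.1,0,0,0,0],[0,0,-1.1,0,0,0,0],[0,0,-1.1,0,0,0,0],[0,0,-1.1,0,0,0,0],[0,0,-1.1,0,0,0,0],[0,0,-1.1,0,0,0,0],[0,0,-1.1,0,0,0,0],[0,0,-1.1,0,0,0,0],[0,0,-0.7,0,0,0,0],[0,0,0,0,0,0,0]],
])

```text
time_s: 23.02
ee_pos: [408.5, -205.6, 56.5]
ee_rot: [-179.7, 0.1, 77.5]
force: [-0.3, -0.3, -6.1]
gripper_width: 10.1
```

Run:
```python
from h import *
s=st();print(w2c(s["ee_pos"]),RC.inv().apply(s["force"]))
```

```text
23.025 [ 408.5 -205.6   56.5] [-1.7973e+02  5.0000e-02  7.7530e+01] [-0.3 -0.3 -6.1] 10.1 [-28.1  17.8 117.   -0.2  45.4 -15.5]
[-204.01440777   -0.82856984   56.49044583] [-0.26341541 -0.33498429 -6.0994811 ]
```

Request:
move_arm([
  [[0,0,-0.2,0,0,0,0],[0,0,-0.2,0,0,0,0],[0,0,0,0,0,0,0]],
])

```text
time_s: 23.4
ee_pos: [407.4, -205.4, 56.5]
ee_rot: [180.0, 0.1, 77.5]
force: [-0.7, 0.7, -4.7]
gripper_width: 10.1
```

Request:
move_arm([
  [[0.5,0,0,0,0,0,0],[0.5,0,0,0,0,0,0],[0.5,0,0,-2,0,0,0],[0.5,0,0,-4,0,0,0],[0.5,0,0,-5,0,0,0],[0.7,0,0,-5,0,0,0],[0.7,3,0,-3,0,0,0],[0.7,5,0,0,0,0,0],[0.7,5,0,0,0,0,0],[0.7,5,0,0,0,0,0]],
])

```text
time_s: 24.65
ee_pos: [447.6, -28.7, 259.2]
ee_rot: [179.3, 0.3, 77.3]
force: [0.7, 0.3, 1.1]
gripper_width: 64.0
```

```bash
cat >> h.py <<'E'
def cases(f,boxpx):
    g=f["color"].max(-1).astype(int); P=cloud(f)
    m=np.zeros(g.shape,np.uint8); x0,y0,x1,y1=boxpx; m[y0:y1,x0:x1]=(g[y0:y1,x0:x1]<75)&(P[y0:y1,x0:x1,2]<35)
    n,l,stt,c=cv2.connectedComponentsWithStats(m)
    for k in range(1,n):
        if stt[k,4]<150: continue
        ct=max(cv2.findContours((l==k).astype(np.uint8),0,1)[0],key=cv2.contourArea).reshape(-1,2)
        w=plane(f,ct,12)[:,:2].astype(np.float32);r=cv2.minAreaRect(w)
        (x,y),(a,b),t=r
        if a>b: a,b,t=b,a,t-90
        print("px",c[k].round(),"xy",np.round([x,y],1),"size",round(a),round(b),"short-axis deg",round(t,1),"chest",w2c([x,y,0]).round())
E
python3 - <<'E'
from h import *
s=st();print(w2c(s["ee_pos"]))
f=grab("top");cases(f,(360,190,460,260));save(f,"t4.png",(260,90,500,270),2.6)
E
```

```text
24.65 [447.6 -28.7 259.2] [179.32   0.28  77.35] [0.7 0.3 1.1] 64.0 [ -4.9   4.8 100.6  -0.4  73.9   7.9]
[-204.57580974  180.36124458  259.18472232]
px [392. 210.] xy [ 540.4 -392.3] size 78 88 short-axis deg -2.4 chest [ -34. -154.    0.]
px [362. 232.] xy [ 453.4 -305.6] size 17 107 short-axis deg 87.9 chest [-138.  -89.    0.]
px [432. 231.] xy [ 465.  -499.5] size 37 90 short-axis deg -4.4 chest [ -84. -275.    0.]
```

View pics/t4.png

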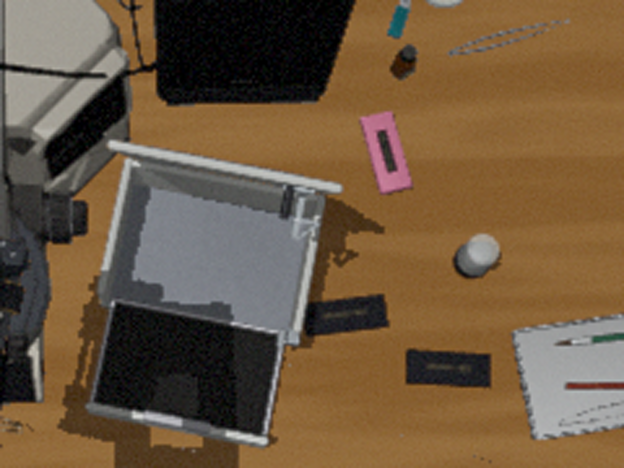

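```bash
python3 - <<'E'
from h import *
h=open('h.py').read()
h=h.replace('(g[y0:y1,x0:x1]<75)&','(g[y0:y1,x0:x1]<75)&(f["color"][y0:y1,x0:x1,0].astype(int)-f["color"][y0:y1,x0:x1,2]<12)&');open('h.py','w').write(h)
E
python3 - <<'E'
from h import *
f=grab("top");cases(f,(374,200,460,250))
s=st()
p2=np.array([465,-499.5,0]); Rg=Ro.from_euler('z',85.6,degrees=True)*Ro.from_euler('x',180,degrees=True)
inc([447,-230,259],toolF(90),4)
inc(p2+[0,0,150],Rg,6,frm=(np.array([447,-230,259]),toolF(90)))
E
```

```text
px [392. 211.] xy [ 525.5 -390.5] size 34 88 short-axis deg 5.2 chest [ -49. -156.    0.]
px [432. 231.] xy [ 465.1 -499.5] size 33 85 short-axis deg -4.6 chest [ -84. -275.    0.]
24.75 [448.  -26.3 258.9] [179.36   0.18  77.7 ] [-0.1 -0.6 -0.9] 63.9 [ -4.6   4.8 100.6  -0.3  73.9   7.7]
shift cm (tool now) [-19.93   4.24   0.1 ] turn [0.011 0.003 0.006]
   per row [-4.981, 1.061, 0.025] [0.003, 0.001, 0.002]
shift cm (tool now) [-25.9    7.66  10.9 ] turn [ 0.     0.    -0.144]
   [-4.32, 1.28, 1.82] [0.0, 0.0, -0.024]
   [-4.35, 1.17, 1.82] [0.0, 0.0, -0.024]
   [-4.37, 1.07, 1.82] [0.0, 0.0, -0.024]
   [-4.4, 0.96, 1.82] [0.0, 0.0, -0.024]
   [-4.42, 0.86, 1.82] [0.0, 0.0, -0.024]
   [-4.44, 0.75, 1.82] [0.0, 0.0, -0.024]
```

Request:
move_arm([
  [[0.7,-5,1,0,0,0,0],[0.7,-5,1,0,0,0,0],[0.7,-5,1,0,0,0,0],[0.7,-5,1,0,0,0,0],[0.7,-4.3,1.3,1.5,0,0,-0.024],[0.7,-4.3,1.2,1.5,0,0,-0.024],[0.7,-4.4,1.1,1.5,0,0,-0.024],[0.7,-4.4,1,1.8,0,0,-0.024],[0.7,-4.4,0.9,1.8,0,0,-0.024],[0.7,-4.4,0.8,1.8,0,0,-0.024],[0.7,0,0,0,0,0,0]],
])

```text
time_s: 26.12
ee_pos: [463.8, -522.6, 165.8]
ee_rot: [179.2, 0.7, 86.4]
force: [-0.0, 0.0, -0.3]
gripper_width: 63.8
```

Run:
```python
from h import *
s=st()
p2=np.array([465,-499.5,0]); Rg=Ro.from_euler('z',85.5,degrees=True)*Ro.from_euler('x',180,degrees=True)
inc(p2+[0,0,3],Rg,6)
w=grab("wrist");P=cloud(w).reshape(-1,3);c=w["color"].reshape(-1,3).astype(int)
m=(c.max(1)<70)&(c[:,0]-c[:,2]<12)&(P[:,2]>5)&(P[:,2]<20)&(np.hypot(P[:,0]-465,P[:,1]+499.5)<70)
print(m.sum(),cv2.minAreaRect(P[m][:,:2].astype(np.float32)),np.median(P[m],0))
```

```text
26.125 [ 463.8 -522.6  165.8] [179.23   0.73  86.43] [-0.   0.  -0.3] 63.8 [-49.4  30.7  76.6   0.   71.6 -45.8]
shift cm (tool now) [ 2.52 -0.25 16.24] turn [0.014 0.013 0.016]
   [0.42, -0.04, 2.71] [0.002, 0.002, 0.003]
   [0.41, -0.04, 2.71] [0.002, 0.002, 0.003]
   [0.41, -0.03, 2.71] [0.002, 0.002, 0.003]
   [0.4, -0.03, 2.71] [0.002, 0.002, 0.003]
   [0.4, -0.02, 2.71] [0.002, 0.002, 0.003]
   [0.39, -0.02, 2.71] [0.002, 0.002, 0.003]
2664 ((465.0363464355469, -500.98028564453125), (87.35865020751953, 33.213226318359375), 85.5713119506836) [ 464.9249612  -501.43733468   12.51993525]
```

Request:
move_arm([
  [[0.7,0.4,0,2.7,0.002,0.002,0.003],[0.7,0.4,0,2.7,0.002,0.002,0.003],[0.7,0.4,0,2.7,0.002,0.002,0.003],[0.7,0.4,0,2.7,0.002,0.002,0.003],[0.7,0.4,0,2.7,0.002,0.002,0.003],[0.7,0.3,0,2,0.002,0.002,0.003],[0.7,0,0,0.5,0,0,0],[0.2,0,0,0,0,0,0],[0.2,0,0,0,0,0,0],[0.2,0,0,0,0,0,0],[0.2,0,0,0,0,0,0]],
], force=25)

```text
time_s: 27.55
ee_pos: [468.7, -497.3, 17.8]
ee_rot: [179.2, 0.7, 85.7]
force: [0.3, 0.7, -0.3]
gripper_width: 26.5
```

Run:
```python
from h import *
s=st();p=np.array(s["ee_pos"])
print(w2c([525.5,-390.5,0]))
R1=Ro.from_euler('xyz',s["ee_rot"],degrees=True)
for n,y in(("A",-45),("B",45)):
    T=c2w([-142,y,150]); print(n,T); inc(T,toolR(0),10,frm=(p+[0,0,140],R1))
```

```text
27.55 [ 468.7 -497.3   17.8] [179.21   0.66  85.66] [ 0.3  0.7 -0.3] 26.5 [-47.7  36.5  88.9   0.1  53.5 -43.4]
[ -49.29925716 -155.58734924    0.        ]
A [ 459.28990467 -262.28450636  150.        ]
shift cm (tool now) [23.37 -2.72  0.47] turn [ 0.003  0.019 -1.426]
   [2.34, -0.27, 0.05] [0.0, 0.002, -0.143]
   [2.35, 0.06, 0.05] [0.0, 0.002, -0.143]
   [2.32, 0.4, 0.06] [0.0, 0.002, -0.143]
   [2.24, 0.72, 0.06] [0.0, 0.002, -0.143]
   [2.11, 1.03, 0.06] [0.0, 0.002, -0.143]
   [1.95, 1.32, 0.07] [0.0, 0.002, -0.143]
   [1.74, 1.58, 0.07] [0.0, 0.002, -0.143]
   [1.49, 1.82, 0.07] [0.0, 0.002, -0.143]
   [1.22, 2.01, 0.08] [0.0, 0.002, -0.143]
   [0.92, 2.16, 0.08] [0.0, 0.002, -0.143]
B [ 479.0147636  -174.47260546  150.        ]
shift cm (tool now) [32.27 -1.42  0.39] turn [ 0.003  0.019 -1.426]
   [3.23, -0.14, 0.04] [0.0, 0.002, -0.143]
   [3.21, 0.32, 0.04] [0.0, 0.002, -0.143]
   [3.14, 0.77, 0.05] [0.0, 0.002, -0.143]
   [3.0, 1.21, 0.06] [0.0, 0.002, -0.143]
   [2.79, 1.62, 0.06] [0.0, 0.002, -0.143]
   [2.53, 2.0, 0.07] [0.0, 0.002, -0.143]
   [2.22, 2.34, 0.07] [0.0, 0.002, -0.143]
   [1.87, 2.63, 0.07] [0.0, 0.002, -0.143]
   [1.47, 2.87, 0.08] [0.0, 0.002, -0.143]
   [1.05, 3.05, 0.08] [0.0, 0.002, -0.143]
```

Request:
move_arm([
  [[0.7,0,0,0,0,0,0],[0.7,0,0,0,0,0,0],[0.7,0,0,0,0,0,0],[0.7,0,-0.35,0.7,0.012,0,0],[0.7,0,0,0.7,0,0,0],[0.7,0,0,0.1,0,0,0],[0.2,0,0,0,0,0,0],[0.2,0,0,0,0,0,0],[0.2,0,0,0,0,0,0],[0.2,0,0,0,0,0,0]],
], force=25)

```text
time_s: 28.8
ee_pos: [464.9, -497.2, 1.4]
ee_rot: [180.0, 0.6, 85.6]
force: [0.4, 0.5, 0.2]
gripper_width: 35.5
```

Request:
move_arm([
  [[0.2,0,0,-1.5,0,0,0],[0.2,0,0,-3,0,0,0],[0.2,0,0,-5,0,0,0],[0.2,0,0,-5,0,0,0],[0.2,0,0,0,0,0,0]],
])

```text
time_s: 29.42
ee_pos: [465.5, -496.1, 155.2]
ee_rot: [179.8, 0.8, 85.6]
force: [0.1, -0.4, -1.2]
gripper_width: 35.9
```

Run:
```python
from h import *
s=st();inc(c2w([-142,45,150]),toolR(0),12)
```

```text
29.425 [ 465.5 -496.1  155.2] [179.82   0.77  85.65] [ 0.1 -0.4 -1.2] 35.9 [-47.6  29.6  80.1  -0.5  69.7 -43.1]
shift cm (tool now) [32.17 -1.09  0.08] turn [-0.007  0.013 -1.426]
   [2.68, -0.09, 0.01] [-0.001, 0.001, -0.119]
   [2.67, 0.23, 0.01] [-0.001, 0.001, -0.119]
   [2.63, 0.54, 0.01] [-0.001, 0.001, -0.119]
   [2.54, 0.85, 0.02] [-0.001, 0.001, -0.119]
   [2.43, 1.15, 0.02] [-0.001, 0.001, -0.119]
   [2.27, 1.43, 0.02] [-0.001, 0.001, -0.119]
   [2.09, 1.68, 0.03] [-0.001, 0.001, -0.119]
   [1.87, 1.92, 0.03] [-0.001, 0.001, -0.119]
   [1.63, 2.13, 0.03] [-0.001, 0.001, -0.119]
   [1.37, 2.31, 0.04] [-0.001, 0.001, -0.119]
   [1.09, 2.45, 0.04] [-0.001, 0.001, -0.119]
   [0.79, 2.56, 0.04] [-0.001, 0.001, -0.119]
```

Request:
move_arm([
  [[0.2,2.7,0,0,0,0,-0.119],[0.2,2.7,0.2,0,0,0,-0.119],[0.2,2.6,0.5,0,0,0,-0.119],[0.2,2.5,0.85,0,0,0,-0.119],[0.2,2.4,1.1,0,0,0,-0.119],[0.2,2.3,1.4,0,0,0,-0.119],[0.2,2.1,1.7,0,0,0,-0.119],[0.2,1.9,1.9,0,0,0,-0.119],[0.2,1.6,2.1,0,0,0,-0.119],[0.2,1.4,2.3,0,0,0,-0.119],[0.2,1.1,2.4,0,0,0,-0.119],[0.2,0.8,2.6,0,0,0,-0.119]],
])

```text
time_s: 30.92
ee_pos: [465.1, -163.3, 148.0]
ee_rot: [-179.5, -0.3, 170.0]
force: [0.1, 0.7, -0.2]
gripper_width: 35.6
```

Run:
```python
from h import *
s=st();print(w2c(s["ee_pos"]));inc(c2w([-142,45,60]),toolR(0),5)
```

```text
30.925 [ 465.1 -163.3  148. ] [-179.46   -0.26  170.  ] [ 0.1  0.7 -0.2] 35.6 [ -20.3   14.2  105.8   -0.7   60.2 -100. ]
[-158.04249326   52.88249147  148.02465484]
shift cm (tool now) [-1.61 -0.78  8.8 ] turn [-0.009 -0.004  0.046]
   [-0.32, -0.16, 1.76] [-0.002, -0.001, 0.009]
   [-0.32, -0.16, 1.76] [-0.002, -0.001, 0.009]
   [-0.32, -0.16, 1.76] [-0.002, -0.001, 0.009]
   [-0.32, -0.16, 1.76] [-0.002, -0.001, 0.009]
   [-0.32, -0.16, 1.76] [-0.002, -0.001, 0.009]
```

Request:
move_arm([
  [[0.2,-0.8,-0.4,0,0,0,0.023],[0.2,-0.8,-0.4,0,0,0,0.023],[0.2,0,0,2.5,0,0,0],[0.2,0,0,3,0,0,0],[0.2,0,0,3,0,0,0],[0.2,0,0,0,0,0,0]],
])

```text
time_s: 31.68
ee_pos: [481.6, -179.3, 60.8]
ee_rot: [-179.4, -0.1, 166.7]
force: [0.2, -0.2, -0.0]
gripper_width: 36.1
```

Run:
```python
from h import *
s=st();print(w2c(s["ee_pos"]));inc(c2w([-142,45,17]),toolR(0),5)
w=grab("wrist");save(w,"w5.png")
```

```text
31.675 [ 481.6 -179.3   60.8] [-1.7936e+02 -9.0000e-02  1.6674e+02] [ 0.2 -0.2 -0. ] 36.1 [-21.3  21.5 109.8  -0.9  48.7 -97.5]
[-138.44350684   40.86244502   60.83053796]
shift cm (tool now) [0.35 0.46 4.38] turn [-0.011 -0.002 -0.01 ]
   per row [0.071, 0.092, 0.876] [-0.002, -0.0, -0.002]
```

View pics/w5.png

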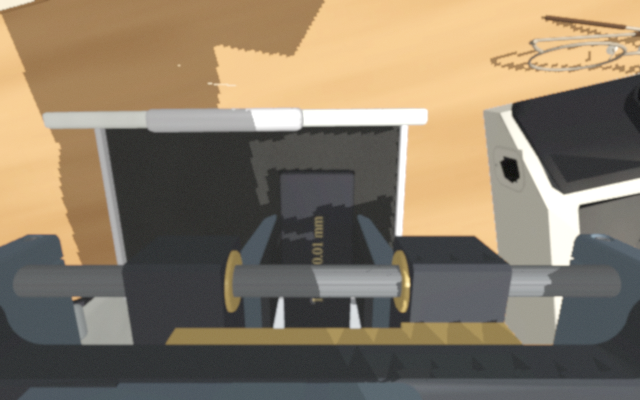

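Request:
move_arm([
  [[0.2,0.2,0.2,1.5,0,0,0],[0.2,0.2,0.2,1.5,0,0,0],[0.2,0,0,0.7,0,0,0],[0.2,0,0,0,0,0,0]],
])

```text
time_s: 32.22
ee_pos: [485.1, -179.1, 29.5]
ee_rot: [-179.2, 0.8, 166.5]
force: [-0.8, 0.4, -0.5]
gripper_width: 36.0
```

Request:
move_arm([
  [[0.2,0,0,0.25,0,0,0],[0.2,0,0,0.2,0,0,0],[0.2,0,0,0,0,0,0]],
])

```text
time_s: 32.6
ee_pos: [486.5, -179.9, 26.5]
ee_rot: [-179.2, 1.0, 166.5]
force: [-0.6, -0.0, -0.0]
gripper_width: 35.6
```

Request:
move_arm([
  [[0.2,0.5,0.1,0,0,0,0],[0.2,0.5,0,0,0,0,0],[0.2,0,0,0.5,0,0,0],[0.2,0,0,0.3,0,0,0],[0.2,0,0,0,0,0,0]],
])

```text
time_s: 33.22
ee_pos: [476.1, -176.4, 17.8]
ee_rot: [-179.2, 0.9, 166.5]
force: [-0.3, 0.2, -0.2]
gripper_width: 35.8
```

Request:
move_arm([
  [[0.2,0,0,0.2,0,0,0],[0.2,0,0,0.1,0,0,0],[0.2,0,0,0,0,0,0]],
])

```text
time_s: 33.6
ee_pos: [476.7, -176.6, 15.7]
ee_rot: [-179.2, 1.0, 166.5]
force: [0.1, -0.0, -0.3]
gripper_width: 35.6
```

Run:
```python
from h import *
s=st();print(w2c(s["ee_pos"]))
```

```text
33.6 [ 476.7 -176.6   15.7] [-179.19    0.99  166.5 ] [ 0.1 -0.  -0.3] 35.6 [-21.2  24.3 114.   -1.   40.6 -96.9]
[-143.78877252   42.46349376   15.65496359]
```

Request:
move_arm([
  [[0.55,0,0,0,0,0,0],[0.55,0,0,0,0,0,0],[0.55,0,0,0,0,0,0],[0.55,0,0,-2,0,0,0],[0.55,0,0,-4,0,0,0],[0.7,0,0,-5,0,0,0],[0.7,0,0,-5,0,0,0],[0.7,0,0,0,0,0,0]],
])

```text
time_s: 34.6
ee_pos: [474.5, -173.7, 179.2]
ee_rot: [-179.2, 0.9, 166.5]
force: [0.1, 0.5, -0.1]
gripper_width: 63.7
```

Run:
```python
from h import *
s=st();inc([527,-405.5,170],Ro.from_euler('z',95.2,degrees=True)*Ro.from_euler('x',180,degrees=True),11)
```

```text
34.6 [ 474.5 -173.7  179.2] [-179.21    0.88  166.5 ] [ 0.1  0.5 -0.1] 63.7 [-21.   13.1 102.4  -0.8  63.6 -97.1]
shift cm (tool now) [-10.5  -21.3    1.37] turn [-0.002  0.022  1.244]
   [-0.95, -1.94, 0.12] [-0.0, 0.002, 0.113]
   [-1.17, -1.82, 0.12] [-0.0, 0.002, 0.113]
   [-1.36, -1.67, 0.12] [-0.0, 0.002, 0.113]
   [-1.55, -1.51, 0.12] [-0.0, 0.002, 0.113]
   [-1.71, -1.32, 0.11] [-0.0, 0.002, 0.113]
   [-1.84, -1.12, 0.11] [-0.0, 0.002, 0.113]
   [-1.96, -0.91, 0.1] [-0.0, 0.002, 0.113]
   [-2.05, -0.68, 0.1] [-0.0, 0.002, 0.113]
   [-2.11, -0.44, 0.1] [-0.0, 0.002, 0.113]
   [-2.15, -0.2, 0.09] [-0.0, 0.002, 0.113]
   [-2.16, 0.04, 0.09] [-0.0, 0.002, 0.113]
```

Request:
move_arm([
  [[0.7,-0.5,-2,0,0,0,0.113],[0.7,-0.7,-2,0,0,0,0.113],[0.7,-0.9,-1.9,0,0,0,0.113],[0.7,-1.1,-1.8,0,0,0,0.113],[0.7,-1.3,-1.6,0,0,0,0.113],[0.7,-1.5,-1.5,0,0,0,0.113],[0.7,-1.7,-1.3,0,0,0,0.113],[0.7,-1.8,-1.1,0,0,0,0.113],[0.7,-1.9,-0.9,0,0,0,0.113],[0.7,-2,-0.7,0,0,0,0.113],[0.7,-2.1,-0.4,0,0,0,0.113],[0.7,0,0,0,0,0,0]],
])

```text
time_s: 36.1
ee_pos: [461.0, -407.4, 164.2]
ee_rot: [-179.3, -0.0, 93.0]
force: [0.3, 0.3, 0.3]
gripper_width: 63.9
```

Run:
```python
from h import *
s=st()
f=grab("top");cases(f,(374,200,420,222)); 
w=grab("wrist");P=cloud(w).reshape(-1,3);c=w["color"].reshape(-1,3).astype(int)
m=(c.max(1)<70)&(c[:,0]-c[:,2]<12)&(P[:,2]>5)&(P[:,2]<20)&(np.hypot(P[:,0]-525,P[:,1]+390)<70)
print(m.sum())
if m.sum()>100: print(cv2.minAreaRect(P[m][:,:2].astype(np.float32)))
inc([527,-405.5,100],Ro.from_euler('z',95.2,degrees=True)*Ro.from_euler('x',180,degrees=True),5)
c=P[:0]
P=cloud(f);pc=w2c(P.reshape(-1,3)); col=f["color"].reshape(-1,3).astype(int)
m=(pc[:,0]>-198)&(pc[:,0]<-86)&(abs(pc[:,1])<90)&(pc[:,2]>21)&(pc[:,2]<34);print("tray case",m.sum(),np.percentile(pc[m],[3,50,97],axis=0).round() if m.any() else "")
save(f,"t5.png",(260,120,420,260),4)
```

```text
36.1 [ 461.  -407.4  164.2] [-1.7934e+02 -5.0000e-02  9.3010e+01] [0.3 0.3 0.3] 63.9 [-42.3  24.1  88.1  -0.5  68.3 -45.1]
2804
((524.9569702148438, -391.77410888671875), (34.00786209106445, 88.69172668457031), 5.497701168060303)
shift cm (tool now) [-0.33  6.66  6.38] turn [-0.012 -0.002 -0.036]
   [-0.07, 1.33, 1.28] [-0.002, -0.0, -0.007]
   [-0.07, 1.33, 1.28] [-0.002, -0.0, -0.007]
   [-0.08, 1.33, 1.28] [-0.002, -0.0, -0.007]
   [-0.09, 1.32, 1.29] [-0.002, -0.0, -0.007]
   [-0.1, 1.32, 1.29] [-0.002, -0.0, -0.007]
tray case 451 [[-184.  -38.   21.]
 [-142.   41.   26.]
 [ -98.   60.   32.]]
```

View pics/t5.png

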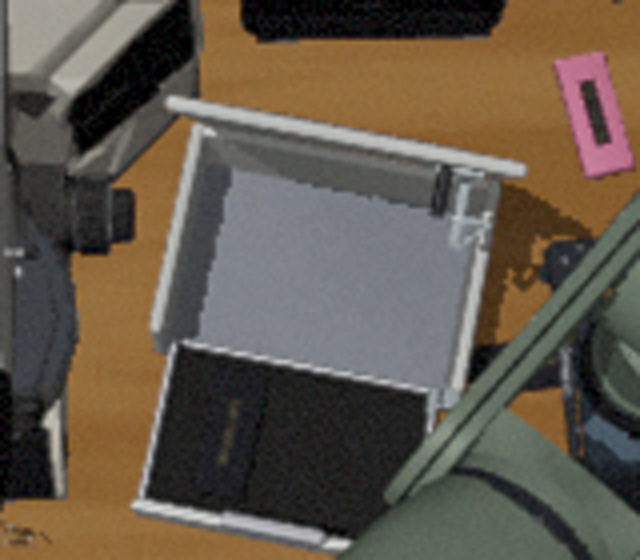

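Request:
move_arm([
  [[0.7,-0.1,1.5,1.3,-0.002,0,-0.008],[0.7,-0.1,1.5,1.3,-0.002,0,-0.008],[0.7,-0.1,1.4,1.3,-0.002,0,-0.008],[0.7,-0.1,1.3,1.3,-0.002,0,-0.008],[0.7,0,1,1.3,-0.002,0,-0.008],[0.7,0,0,1,0,0,0],[0.7,0,0,0,0,0,0]],
])

```text
time_s: 37.08
ee_pos: [533.4, -408.7, 83.7]
ee_rot: [-179.9, 0.4, 95.7]
force: [-0.7, -0.3, 0.5]
gripper_width: 63.9
```

Run:
```python
from h import *
s=st()
inc([527,-407,2],Ro.from_euler('z',95.4,degrees=True)*Ro.from_euler('x',180,degrees=True),5)
```

```text
37.075 [ 533.4 -408.7   83.7] [-179.94    0.43   95.67] [-0.7 -0.3  0.5] 63.9 [-38.3  32.3  86.2  -0.4  61.2 -43.8]
shift cm (tool now) [ 0.3  -0.61  8.17] turn [-0.001  0.007  0.005]
   per row [0.06, -0.122, 1.634] [-0.0, 0.001, 0.001]
```

Request:
move_arm([
  [[0.7,0.1,-0.2,1.6,0,0,0],[0.7,0.1,-0.2,1.6,0,0,0],[0.7,0.1,-0.1,1.6,0,0,0],[0.7,0,0,1.4,0,0,0],[0.7,0,0,0.8,0,0,0],[0.7,0,0,0,0,0,0]],
])

```text
time_s: 37.83
ee_pos: [527.4, -404.4, 7.5]
ee_rot: [-179.8, 0.2, 95.8]
force: [0.8, 0.0, -0.4]
gripper_width: 63.6
```

Request:
move_arm([
  [[0.7,0,0,0.35,0,0,0],[0.7,0,0,0.1,0,0,0],[0.2,0,0,0,0,0,0],[0.2,0,0,0,0,0,0],[0.2,0,0,0,0,0,0],[0.2,0,0,0,0,0,0],[0.2,0,0,-1,0,0,0],[0.2,0,0,-2,0,0,0],[0.2,0,0,-4,0,0,0],[0.2,0,0,-4,0,0,0],[0.2,0,0,-4,0,0,0],[0.2,0,0,0,0,0,0]],
], force=25)

```text
time_s: 39.33
ee_pos: [526.7, -407.9, 160.5]
ee_rot: [-179.8, 0.7, 95.6]
force: [0.1, -0.1, -0.6]
gripper_width: 35.7
```

Run:
```python
from h import *
s=st();print(w2c(s["ee_pos"]));
T=c2w([-152,-42,160])
inc([460,-400,160],Ro.from_euler('xyz',s["ee_rot"],degrees=True),2)
inc(T,toolR(0),11,frm=(np.array([460,-400,160]),Ro.from_euler('xyz',s["ee_rot"],degrees=True)))
```

```text
39.325 [ 526.7 -407.9  160.5] [-179.83    0.73   95.65] [ 0.1 -0.1 -0.6] 35.7 [-38.4  28.3  81.6  -0.7  69.7 -43.8]
[ -44.306197   -172.33542232  160.47220247]
shift cm (tool now) [ 1.45 -6.56  0.05] turn [0. 0. 0.]
   per row [0.723, -3.28, 0.024] [0.0, 0.0, 0.0]
shift cm (tool now) [14.31  0.43 -0.18] turn [-0.01   0.009 -1.251]
   [1.3, 0.04, -0.02] [-0.001, 0.001, -0.114]
   [1.29, 0.19, -0.02] [-0.001, 0.001, -0.114]
   [1.26, 0.33, -0.01] [-0.001, 0.001, -0.114]
   [1.21, 0.47, -0.01] [-0.001, 0.001, -0.114]
   [1.15, 0.61, -0.01] [-0.001, 0.001, -0.114]
   [1.08, 0.73, -0.01] [-0.001, 0.001, -0.114]
   [0.98, 0.85, -0.01] [-0.001, 0.001, -0.114]
   [0.88, 0.96, -0.01] [-0.001, 0.001, -0.114]
   [0.77, 1.05, -0.0] [-0.001, 0.001, -0.114]
   [0.64, 1.13, -0.0] [-0.001, 0.001, -0.114]
   [0.51, 1.2, -0.0] [-0.001, 0.001, -0.114]
```

Request:
move_arm([
  [[0.2,0.7,-3.3,0,0,0,0],[0.2,0.7,-3.3,0,0,0,0],[0.2,1.3,0.1,0,0,0,-0.114],[0.2,1.3,0.3,0,0,0,-0.114],[0.2,1.3,0.4,0,0,0,-0.114],[0.2,1.2,0.5,0,0,0,-0.114],[0.2,1.1,0.6,0,0,0,-0.114],[0.2,1,0.8,0,0,0,-0.114],[0.2,0.9,0.9,0,0,0,-0.114],[0.2,0.8,1,0,0,0,-0.114],[0.2,0.5,1.1,0,0,0,-0.114],[0.2,0.3,1.2,0,0,0,-0.114]],
])

```text
time_s: 40.83
ee_pos: [449.9, -259.6, 147.3]
ee_rot: [180.0, -1.3, 163.1]
force: [-0.2, 1.2, 0.0]
gripper_width: 36.0
```

Run:
```python
from h import *
s=st();print(w2c(s["ee_pos"]));
inc(c2w([-128,-42,70]),toolR(0),7)
```

```text
40.825 [ 449.9 -259.6  147.3] [179.97  -1.25 163.11] [-0.2  1.2  0. ] 36.0 [ -31.1   17.   101.8   -0.3   62.4 -104. ]
[-151.75107435  -44.4071535   147.3063643 ]
shift cm (tool now) [-2.52  0.41  7.68] turn [ 0.001 -0.022 -0.074]
   [-0.36, 0.06, 1.1] [0.0, -0.003, -0.011]
   [-0.36, 0.06, 1.1] [0.0, -0.003, -0.011]
   [-0.35, 0.05, 1.1] [0.0, -0.003, -0.011]
   [-0.35, 0.05, 1.1] [0.0, -0.003, -0.011]
   [-0.35, 0.04, 1.1] [0.0, -0.003, -0.011]
   [-0.35, 0.04, 1.1] [0.0, -0.003, -0.011]
   [-0.34, 0.04, 1.1] [0.0, -0.003, -0.011]
```

Request:
move_arm([
  [[0.2,-0.6,0.1,0,0,-0.005,-0.02],[0.2,-0.6,0.1,0,0,-0.005,-0.02],[0.2,-0.6,0.1,0,0,-0.005,-0.02],[0.2,-0.6,0,1.5,0,-0.005,-0.014],[0.2,0,0,2,0,0,0],[0.2,0,0,2,0,0,0],[0.2,0,0,1.5,0,0,0],[0.2,0,0,0,0,0,0]],
])

```text
time_s: 41.82
ee_pos: [474.4, -263.1, 69.1]
ee_rot: [179.8, -0.3, 167.4]
force: [0.3, -0.1, -0.5]
gripper_width: 36.1
```

Run:
```python
from h import *
s=st();print(w2c(s["ee_pos"]));
inc(c2w([-128,-42,18]),toolR(0),5)
w=grab("wrist");save(w,"w6.png")
```

```text
41.825 [ 474.4 -263.1   69.1] [179.82  -0.31 167.4 ] [ 0.3 -0.1 -0.5] 36.1 [-3.030e+01  2.330e+01  1.052e+02  1.000e-01  5.190e+01 -1.077e+02]
[-127.10829715  -42.48589768   69.05990849]
shift cm (tool now) [0.06 0.03 5.11] turn [ 0.003 -0.005  0.001]
   per row [0.012, 0.006, 1.021] [0.001, -0.001, 0.0]
```

View pics/w6.png

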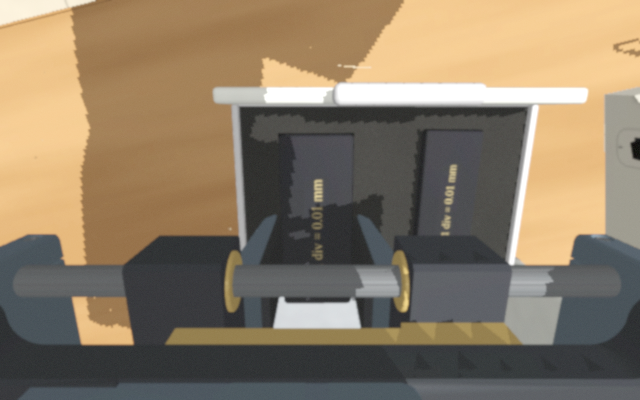

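Request:
move_arm([
  [[0.2,0,0,1.5,0,0,0],[0.2,0,0,1.5,0,0,0],[0.2,0,0,1,0,0,0],[0.2,0,0,0.4,0,0,0],[0.2,0,0,0,0,0,0]],
])

```text
time_s: 42.5
ee_pos: [475.4, -263.7, 23.3]
ee_rot: [179.9, -0.1, 167.4]
force: [-0.7, 0.3, -0.3]
gripper_width: 35.7
```

Run:
```python
from h import *
s=st();print(w2c(s["ee_pos"]));
```

```text
42.5 [ 475.4 -263.7   23.3] [ 1.7987e+02 -1.4000e-01  1.6739e+02] [-0.7  0.3 -0.3] 35.7 [-3.030e+01  2.660e+01  1.079e+02  1.000e-01  4.560e+01 -1.077e+02]
[-125.96236302  -42.86960066   23.27746269]
```

Request:
move_arm([
  [[0.2,0.2,0,0.3,0,0,0],[0.2,0,0,0.2,0,0,0],[0.2,0,0,0,0,0,0]],
])

```text
time_s: 42.88
ee_pos: [473.9, -263.6, 18.9]
ee_rot: [179.9, -0.0, 167.4]
force: [-0.3, -0.7, -0.8]
gripper_width: 35.8
```

Request:
move_arm([
  [[0.2,0,0,0.15,0,0,0],[0.2,0,0,0,0,0,0]],
])

```text
time_s: 43.12
ee_pos: [474.9, -263.9, 18.9]
ee_rot: [179.9, 0.1, 167.4]
force: [-0.0, -0.3, -0.7]
gripper_width: 35.9
```

Request:
move_arm([
  [[0.2,0,0,0.15,0,0,0],[0.55,0,0,0,0,0,0],[0.55,0,0,0,0,0,0],[0.55,0,0,0,0,0,0],[0.55,0,0,-2,0,0,0],[0.55,0,0,-4,0,0,0],[0.55,0,0,-5,0,0,0],[0,2,0.5,-3,0,0,0],[0,4,1.5,0,0,0,0],[0,4,1.5,0,0,0,0],[0,4,1,0,0,0,0],[0,0,0,0,0,0,0]],
])

```text
time_s: 44.62
ee_pos: [344.0, -187.5, 160.5]
ee_rot: [179.9, 0.1, 167.4]
force: [0.2, -0.6, -0.5]
gripper_width: 3.1
```

Run:
```python
from h import *
s=st();print(w2c(s["ee_pos"]))
inc(c2w([-250,0,42]),toolR(0),5)
f=grab("top");save(f,"t6.png",(260,120,420,260),4)
```

```text
44.625 [ 344.  -187.5  160.5] [1.7992e+02 6.0000e-02 1.6738e+02] [ 0.2 -0.6 -0.5] 3.1 [-3.040e+01  4.400e+00  1.162e+02  1.000e-01  5.930e+01 -1.078e+02]
[-270.83400461    2.72257551  160.46655834]
shift cm (tool now) [-2.07 -0.29 11.85] turn [0.001 0.001 0.001]
   per row [-0.414, -0.058, 2.37] [0.0, 0.0, 0.0]
```

View pics/t6.png

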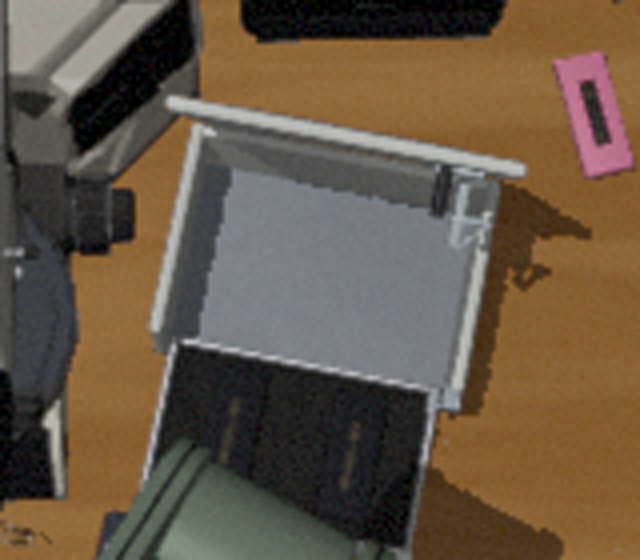

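Request:
move_arm([
  [[0,0,-0.1,3,0,0,0],[0,0,-0.1,3,0,0,0],[0,0,-0.1,3,0,0,0],[0,0,0,2.4,0,0,0],[0,-1,0,0,0,0,0],[0,-1.2,0,0,0,0,0],[0,-1.2,0,0,0,0,0],[0,-1,0,0,0,0,0],[0,-1,0,0,0,0,0],[0,-1,0,0,0,0,0],[0,-1,0,0,0,0,0],[0,-1,0,0,0,0,0]],
])

```text
time_s: 46.18
ee_pos: [442.1, -216.6, 47.5]
ee_rot: [-179.8, 0.7, 167.4]
force: [-1.5, -0.6, -1.2]
gripper_width: 0.3
```

Run:
```python
from h import *
s=st();print(w2c(s["ee_pos"]),RC.inv().apply(s["force"]))
```

```text
46.175 [ 442.1 -216.6   47.5] [-179.82    0.74  167.41] [-1.5 -0.6 -1.2] 0.3 [ -27.5   20.6  114.     0.    44.6 -104.9]
[-168.79920971   -4.21871073   47.54902355] [-1.32346868 -0.92983505 -1.18611756]
```

Request:
move_arm([
  [[0,-1,0,0,0,0,0],[0,-1,0,0,0,0,0],[0,-1,0,0,0,0,0],[0,-0.8,0,0,0,0,0],[0,-0.7,0,0,0,0,0],[0,-0.5,0,0,0,0,0],[0,-0.4,0,0,0,0,0],[0,0,0,0,0,0,0]],
])

```text
time_s: 47.18
ee_pos: [499.5, -229.5, 48.3]
ee_rot: [-179.8, 0.8, 167.4]
force: [-0.5, -0.4, 0.3]
gripper_width: 0.2
```

Run:
```python
from h import *
s=st();print(w2c(s["ee_pos"]),RC.inv().apply(s["force"]))
```

```text
47.175 [ 499.5 -229.5   48.3] [-179.81    0.8   167.42] [-0.5 -0.4  0.3] 0.2 [ -25.9   24.8  106.5   -0.    47.9 -103.3]
[-109.94315627   -4.21743194   48.27543848] [-0.40062778 -0.52359548  0.29646059]
```

Small steps until it stops.

Request:
move_arm([
  [[0,-0.3,0,0,0,0,0],[0,-0.3,0,0,0,0,0],[0,0,0,0,0,0,0]],
])

```text
time_s: 47.55
ee_pos: [501.7, -230.0, 48.5]
ee_rot: [-179.8, 0.3, 167.4]
force: [0.3, 0.4, -0.2]
gripper_width: 0.6
```

Request:
move_arm([
  [[0,-0.3,0,0,0,0,0],[0,-0.3,0,0,0,0,0],[0,0,0,0,0,0,0]],
])

```text
time_s: 47.92
ee_pos: [501.4, -230.0, 48.9]
ee_rot: [-179.9, -0.4, 167.5]
force: [0.8, 0.3, -0.4]
gripper_width: 0.5
```

Request:
move_arm([
  [[0,-0.2,0,0,0,0,0],[0,-0.3,0,0,0,0,0],[0,0,0,0,0,0,0]],
])

```text
time_s: 48.3
ee_pos: [501.1, -229.9, 49.2]
ee_rot: [-179.9, -1.1, 167.5]
force: [-1.0, 0.7, -0.7]
gripper_width: 0.5
```

Run:
```python
from h import *
s=st();print(w2c(s["ee_pos"]),RC.inv().apply(s["force"]))
```

```text
48.3 [ 501.1 -229.9   49.2] [-179.88   -1.11  167.52] [-1.   0.7 -0.7] 0.5 [ -25.6   25.6  104.7   -0.5   50.7 -102.8]
[-108.26612241   -4.22750311   49.17427478] [-1.15005756  0.49838301 -0.66011806]
```

Request:
move_arm([
  [[0,1,0,0,0,0.03,0],[0,3,0,-2,0,0,0],[0,4,0,-4,0,0,0],[0,4,0,-5,0,0,0],[0,4,0,-5,0,0,0],[0,3,0,-5,0,0,0],[0,0,0,0,0,0,0]],
])

```text
time_s: 49.18
ee_pos: [329.3, -192.0, 272.6]
ee_rot: [-179.7, -2.1, 167.5]
force: [0.4, -0.5, -1.1]
gripper_width: 0.3
```

Run:
```python
from h import *
s=st();print(w2c(s["ee_pos"]))
for n in("wrist","top"):
    w=grab(n);P=cloud(w);Pc=w2c(P.reshape(-1,3))
    m=(Pc[:,2]>72)&(Pc[:,2]<84)&(abs(Pc[:,1])<45)&(Pc[:,0]>-120)&(Pc[:,0]<-40)&(w["z_map"].ravel()>0)
    print(n,m.sum(),np.percentile(Pc[m],[3,50,97],axis=0).round(1) if m.any() else "")
    save(w,f"x_{n}.png")
```

```text
49.175 [ 329.3 -192.   272.6] [-179.67   -2.11  167.54] [ 0.4 -0.5 -1.1] 0.3 [ -31.1   -0.7  104.5   -1.    78.1 -108.4]
[-284.26877815   -4.90391795  272.57834438]
wrist 0 
top 93 [[-90.1 -31.8  72.9]
 [-85.9   0.6  77.7]
 [-80.6  31.8  83.1]]
```

Run:
```python
from h import *
s=st()
inc(c2w([-284,0,350]),toolR(0),2)
inc(c2w([50,0,350]),toolR(0),7,frm=(c2w([-284,0,350]),toolR(0)))
```

```text
49.275 [ 328.7 -191.3  268.9] [-179.83   -2.54  167.58] [-0.3 -0.2 -1. ] 0.3 [ -31.1   -0.4  104.7   -1.    78.  -108.4]
shift cm (tool now) [ 0.26  0.41 -8.11] turn [-0.003 -0.044  0.004]
   [0.13, 0.2, -4.06] [-0.002, -0.022, 0.002]
   [0.04, 0.21, -4.06] [-0.002, -0.022, 0.002]
shift cm (tool now) [-33.4   0.    0. ] turn [0. 0. 0.]
   per row [-4.771, 0.0, 0.0] [0.0, 0.0, 0.0]
```

Request:
move_arm([
  [[0,0,0.2,-4,0,0.02,0],[0,0,0.3,-4,0,0.02,0],[0,-4,0,0,0,0,0],[0,-5,0,0,0,0,0],[0,-5,0,0,0,0,0],[0,-5,0,0,0,0,0],[0,-5,0,0,0,0,0],[0,-5,0,0,0,0,0],[0,-3,0,0,0,0,0],[0,0,0,0,0,0,0]],
])

```text
time_s: 50.52
ee_pos: [660.7, -255.3, 290.9]
ee_rot: [179.7, -6.9, 167.8]
force: [0.1, 0.5, -1.1]
gripper_width: 0.2
```

Run:
```python
from h import *
s=st();print(w2c(s["ee_pos"]))
inc(c2w([50,0,350]),toolR(0),2)
```

```text
50.525 [ 660.7 -255.3  290.9] [179.69  -6.86 167.82] [ 0.1  0.5 -1.1] 0.2 [-21.7  33.9  53.6  -0.8  99.3 -99.6]
[ 53.01903034   5.94228719 290.87157668]
shift cm (tool now) [ 1.01 -0.56 -5.84] turn [ 0.005 -0.12   0.008]
   [0.51, -0.28, -2.92] [0.002, -0.06, 0.004]
   [0.33, -0.29, -2.94] [0.002, -0.06, 0.004]
```

Request:
move_arm([
  [[0,0,-0.3,0,0,-0.06,0],[0,0,-0.3,0,0,-0.06,0],[0,0,0,1.5,0,0,0],[0,0,0,1.5,0,0,0],[0,0,0,0,0,0,0]],
])

```text
time_s: 51.15
ee_pos: [656.9, -259.4, 251.2]
ee_rot: [179.6, -0.6, 167.8]
force: [-0.2, 1.0, 0.0]
gripper_width: 0.7
```

Run:
```python
from h import *
s=st();p=w2c(s["ee_pos"]);print(p,RC.inv().apply(s["force"]))
cover()
R=toolR(0); r=178; q=p
for ph in (1.3,1.2,1.1,1.,.9,.8,.7,.6,.5,.4,.3,.2):
    t=np.array([60-r*np.cos(ph)+7*np.sin(ph)+14,0,90+r*np.sin(ph)+7*np.cos(ph)])
    print(ph,t.round(),(R.inv().apply(RC.apply(t-q))/10).round(2));q=t
```

```text
51.15 [ 656.9 -259.4  251.2] [179.56  -0.58 167.83] [-0.2  1.   0. ] 0.7 [ -22.6   30.2   65.4    0.3   85.1 -100.5]
[ 50.12835021   1.14254327 251.2034059 ] [-0.387974    0.96472747  0.03540251]
cover angle rad [1.256 1.292 1.311] 119
1.3 [ 33.   0. 263.] [ 1.7  -0.11 -1.22]
1.2 [ 16.   0. 258.] [ 1.71 -0.    0.49]
1.1 [ -1.   0. 252.] [ 1.65 -0.    0.66]
1.0 [-16.   0. 244.] [ 1.58 -0.    0.82]
0.9 [-31.   0. 234.] [ 1.49 -0.    0.98]
0.8 [-45.   0. 223.] [ 1.38 -0.    1.12]
0.7 [-58.   0. 210.] [ 1.26 -0.    1.25]
0.6 [-69.   0. 196.] [ 1.13 -0.    1.37]
0.5 [-79.   0. 181.] [ 0.99 -0.    1.48]
0.4 [-87.   0. 166.] [ 0.84 -0.    1.57]
0.3 [-94.   0. 149.] [ 0.68 -0.    1.65]
0.2 [-99.   0. 132.] [ 0.51 -0.    1.71]
```

Request:
move_arm([
  [[0,1,0,0,0,0,0],[0,0.9,0,0,0,0,0],[0,1,0,0.2,0,0,0],[0,1,0,0.2,0,0,0],[0,1,0,0.3,0,0,0],[0,1,0,0.4,0,0,0],[0,1,0,0.5,0,0,0],[0,1,0,0.5,0,0,0],[0,1,0,0.6,0,0,0]],
])

```text
time_s: 52.32
ee_pos: [566.0, -239.7, 226.1]
ee_rot: [179.6, -0.1, 167.8]
force: [1.0, 0.1, 0.1]
gripper_width: 0.6
```

Run:
```python
from h import *
s=st();p=w2c(s["ee_pos"]);print(p,RC.inv().apply(s["force"]))
cover()
```

```text
52.325 [ 566.  -239.7  226.1] [ 1.7963e+02 -1.2000e-01  1.6784e+02] [1.  0.1 0.1] 0.6 [ -24.2   21.6   82.8    0.3   75.7 -102.1]
[-42.8655517    0.4377294  226.09099667] [0.91058332 0.32619923 0.12407629]
cover angle rad [0.806 0.824 0.832] 391
```

Request:
move_arm([
  [[0,0.9,0,0.8,0,0,0],[0,0.8,0,0.9,0,0,0],[0,0.8,0,1,0,0,0],[0,0.7,0,1,0,0,0],[0,0.6,0,1,0,0,0],[0,0.6,0,1,0,0,0],[0,0.5,0,1,0,0,0],[0,0.4,0,1,0,0,0],[0,0,0,0,0,0,0]],
])

```text
time_s: 53.5
ee_pos: [507.3, -226.2, 142.9]
ee_rot: [179.6, -0.5, 167.8]
force: [0.4, 0.2, -0.3]
gripper_width: 0.6
```

Run:
```python
from h import *
s=st();p=w2c(s["ee_pos"]);print(p,RC.inv().apply(s["force"]))
cover()
```

```text
53.5 [ 507.3 -226.2  142.9] [179.58  -0.5  167.82] [ 0.4  0.2 -0.3] 0.6 [ -25.4   20.    98.     0.3   62.6 -103.4]
[-103.05100856    0.7143536   142.90204984] [ 0.38132484  0.33387941 -0.32839136]
cover angle rad [0.24  0.254 0.271] 244
```

Request:
move_arm([
  [[0,0.4,0,0.9,0,0,0],[0,0.3,0,0.9,0,0,0],[0,0.2,0,0.8,0,0,0]],
])

```text
time_s: 53.92
ee_pos: [500.9, -225.0, 118.5]
ee_rot: [179.6, -0.1, 167.8]
force: [0.1, -0.3, 9.1]
gripper_width: 0.2
```

Request:
move_arm([
  [[0,0,0,0.3,0,0,0],[0,0,0,0.3,0,0,0]],
])

```text
time_s: 54.18
ee_pos: [500.2, -224.8, 112.0]
ee_rot: [179.6, -0.1, 167.8]
force: [-0.3, 0.3, 1.3]
gripper_width: 0.8
```

Request:
move_arm([
  [[0,0,0,0.3,0,0,0],[0,0,0,0.3,0,0,0]],
])

```text
time_s: 54.42
ee_pos: [499.9, -224.7, 105.1]
ee_rot: [179.6, -0.2, 167.8]
force: [0.9, -0.1, -0.3]
gripper_width: 0.3
```

Run:
```python
from h import *
s=st();p=w2c(s["ee_pos"]);print(p,RC.inv().apply(s["force"]))
cover()
```

```text
54.425 [ 499.9 -224.7  105.1] [179.64  -0.19 167.83] [ 0.9 -0.1 -0.3] 0.3 [ -25.6   21.3  102.1    0.4   56.8 -103.6]
[-110.64906059    0.58471832  105.07330777] [ 0.84264087  0.13371999 -0.30444297]
cover angle rad [0.027 0.045 0.069] 115
```

Request:
move_arm([
  [[0,0,0,0.2,0,0,0],[0,0,0,0.2,0,0,0]],
])

```text
time_s: 54.72
ee_pos: [499.7, -224.5, 100.2]
ee_rot: [179.6, -0.2, 167.8]
force: [0.5, 0.2, 0.3]
gripper_width: 0.3
```

Request:
move_arm([
  [[0,0,0,0.2,0,0,0],[0,0,0,0.2,0,0,0]],
])

```text
time_s: 54.98
ee_pos: [499.7, -224.5, 97.2]
ee_rot: [179.6, -0.2, 167.8]
force: [-5.3, 1.8, 17.4]
gripper_width: 0.5
```

Request:
move_arm([
  [[0,0,0,0.2,0,0,0],[0,0,0,0.2,0,0,0]],
])

```text
time_s: 55.22
ee_pos: [499.7, -224.5, 97.2]
ee_rot: [179.7, -0.1, 167.8]
force: [-4.3, 1.3, 13.2]
gripper_width: 0.1
```

Run:
```python
from h import *
s=st();p=w2c(s["ee_pos"]);print(p,RC.inv().apply(s["force"]))
cover()
```

```text
55.225 [ 499.7 -224.5   97.2] [ 1.7966e+02 -1.4000e-01  1.6784e+02] [-4.3  1.3 13.2] 0.1 [ -25.6   21.8  102.7    0.4   55.7 -103.6]
[-110.85759131    0.69435292   97.1737962 ] [-4.45007782  0.32213181 13.21827673]
cover angle rad [0.006 0.016 0.071] 87
```

Request:
move_arm([
  [[0,0,0,-3,0,0,0],[0,0,0,-5,0,0,0],[0,3,-1,-4,0,0,0],[0,5,-2,-2,0,0,0],[0,5,-2,0,0,0,0],[0,0,0,0,0,0,0.18],[0,0,0,0,0,0,0.18],[0,0,0,0,0,0,0.18],[0,0,0,0,0,0,0.18],[0,0,0,0,0,0,0.18],[0,0,0,0,0,0,0.18],[0,0,0,0,0,0,0.18]],
])

```text
time_s: 56.78
ee_pos: [358.1, -248.1, 243.1]
ee_rot: [179.8, -0.1, 93.3]
force: [0.5, 0.4, 0.1]
gripper_width: 0.4
```

Request:
move_arm([
  [[0,0,0,0,0,0,0.18],[0,0,0,0,0,0,0.18],[0,0,0,0,0,0,0.18],[0,0,0,0,0,0,0.18],[0,0,0,0,0,0,0.18],[0,0,0,0,0,0,0.18],[0,0,0,0,0,0,0.18],[0,0,0,0,0,0,0.18],[0,0,0,0,0,0,0.18],[0,0,0,0,0,0,0.16]],
])

```text
time_s: 58.02
ee_pos: [357.7, -247.6, 242.8]
ee_rot: [-179.9, -0.3, -12.2]
force: [-0.9, 0.3, 0.1]
gripper_width: 0.4
```

Run:
```python
from h import *
s=st();print(w2c(s["ee_pos"]))
cover()
inc(c2w([-190,35,110]),toolF(0,43),10)
```

```text
58.025 [ 357.7 -247.6  242.8] [-179.92   -0.27  -12.21] [-0.9  0.3  0.1] 0.4 [-36.4   4.3 103.6   0.2  71.9  65.8]
[-244.36569766  -52.9522136   242.78094215]
cover angle rad [0.008 0.024 0.044] 2221
shift cm (tool now) [ 5.41 -8.76 13.32] turn [-0.003  0.746  0.004]
   [0.54, -0.88, 1.33] [-0.0, 0.075, 0.0]
   [0.44, -0.88, 1.37] [-0.0, 0.075, 0.0]
   [0.34, -0.88, 1.4] [-0.0, 0.075, 0.0]
   [0.23, -0.88, 1.42] [-0.0, 0.075, 0.0]
   [0.12, -0.88, 1.43] [-0.0, 0.075, 0.0]
   [0.02, -0.88, 1.44] [-0.0, 0.075, 0.0]
   [-0.09, -0.88, 1.43] [-0.0, 0.075, 0.0]
   [-0.2, -0.88, 1.42] [-0.0, 0.075, 0.0]
   [-0.3, -0.88, 1.4] [-0.0, 0.075, 0.0]
   [-0.41, -0.88, 1.38] [-0.0, 0.075, 0.0]
```

Request:
move_arm([
  [[0,0.5,-0.9,1.3,0,0.075,0],[0,0.4,-0.9,1.4,0,0.075,0],[0,0.3,-0.9,1.4,0,0.075,0],[0,0.2,-0.9,1.4,0,0.075,0],[0,0.1,-0.9,1.4,0,0.075,0],[0,0,-0.9,1.4,0,0.075,0],[0,-0.1,-0.9,1.4,0,0.075,0],[0,-0.2,-0.9,1.4,0,0.075,0],[0,-0.3,-0.9,1.4,0,0.075,0],[0,-0.4,-0.9,1.4,0,0.07,0],[0,0,0,0,0,0,0]],
])

```text
time_s: 59.45
ee_pos: [427.7, -169.9, 130.6]
ee_rot: [-178.7, -39.0, -10.7]
force: [0.1, 0.2, 0.5]
gripper_width: 0.1
```

Run:
```python
from h import *
s=st();print(w2c(s["ee_pos"]))
inc(c2w([-175,30,52]),toolF(0,43),6)
```

```text
59.45 [ 427.7 -169.9  130.6] [-178.69  -39.03  -10.68] [0.1 0.2 0.5] 0.1 [-34.9   1.6 139.6  80.4  16.4  -9.4]
[-193.07112955   38.19069077  130.64794475]
shift cm (tool now) [-3.57  1.05  7.21] turn [-0.046  0.07   0.025]
   [-0.6, 0.17, 1.2] [-0.008, 0.012, 0.004]
   [-0.61, 0.17, 1.2] [-0.008, 0.012, 0.004]
   [-0.62, 0.16, 1.19] [-0.008, 0.012, 0.004]
   [-0.63, 0.15, 1.18] [-0.008, 0.012, 0.004]
   [-0.65, 0.15, 1.18] [-0.008, 0.012, 0.004]
   [-0.66, 0.14, 1.17] [-0.008, 0.012, 0.004]
```

Request:
move_arm([
  [[0,-0.7,0.1,1.2,-0.008,0.012,0.004],[0,-0.7,0.1,1.2,-0.008,0.012,0.004],[0,-0.7,0.1,1.2,-0.008,0.012,0.004],[0,-0.7,0.1,1.2,-0.008,0.012,0.004],[0,-0.7,0.1,1.2,-0.008,0.012,0.004],[0,-0.7,0.1,1.2,-0.008,0.012,0.004],[0,0,0,0,0,0,0]],
])

```text
time_s: 60.32
ee_pos: [447.6, -180.1, 52.7]
ee_rot: [179.2, -43.7, -11.5]
force: [0.2, 0.2, -0.0]
gripper_width: 0.6
```

Run:
```python
from h import *
s=st();print(w2c(s["ee_pos"]))
inc(c2w([-130,30,44]),toolF(0,43),5)
```

```text
60.325 [ 447.6 -180.1   52.7] [179.24 -43.72 -11.46] [ 0.2  0.2 -0. ] 0.6 [-32.9  17.3 148.2 151.7  30.5 -80.9]
[-171.39022659   32.64114828   52.73577073]
shift cm (tool now) [2.38 0.3  3.49] turn [-0.001 -0.013  0.015]
   per row [0.477, 0.061, 0.698] [-0.0, -0.003, 0.003]
```

Request:
move_arm([
  [[0,0.45,0,0.7,0,0,0],[0,0.45,0,0.7,0,0,0],[0,0.5,0,0.7,0,0,0],[0,0.5,0,0.7,0,0,0],[0,0.5,0,0.6,0,0,0],[0,0,0,0,0,0,0]],
])

```text
time_s: 61.08
ee_pos: [492.3, -189.5, 47.0]
ee_rot: [179.2, -44.0, -11.3]
force: [-1.3, -0.3, -1.1]
gripper_width: 0.4
```

Request:
move_arm([
  [[0,0.2,0,-0.2,0,0,0],[0,0.2,0,-0.2,0,0,0]],
])

```text
time_s: 61.32
ee_pos: [490.5, -188.7, 51.1]
ee_rot: [179.2, -43.6, -11.3]
force: [-0.6, -0.7, -3.6]
gripper_width: 0.1
```

Run:
```python
from h import *
s=st();print(w2c(s["ee_pos"]),RC.inv().apply(s["force"]))
```

```text
61.325 [ 490.5 -188.7   51.1] [179.24 -43.65 -11.34] [-0.6 -0.7 -3.6] 0.1 [-29.9  19.3 143.  153.   27.2 -79.3]
[-127.66832368   33.66639517   51.12397914] [-0.45028694 -0.86147695 -3.60928865]
```

Request:
move_arm([
  [[0,0.2,0,-0.2,0,0,0],[0,0.2,0,-0.2,0,0,0]],
])

```text
time_s: 61.58
ee_pos: [489.8, -188.4, 56.7]
ee_rot: [179.3, -43.5, -11.4]
force: [-0.4, 0.4, -2.9]
gripper_width: 0.5
```

Request:
move_arm([
  [[0,0.15,0,-0.15,0,0,0]],
])

```text
time_s: 61.7
ee_pos: [489.7, -188.4, 59.0]
ee_rot: [179.2, -43.5, -11.4]
force: [-0.6, 0.7, -4.6]
gripper_width: 0.3
```

Request:
move_arm([
  [[0,0.15,0,-0.15,0,0,0]],
])

```text
time_s: 61.82
ee_pos: [488.7, -188.1, 60.4]
ee_rot: [179.3, -43.4, -11.4]
force: [-1.4, -0.1, -7.4]
gripper_width: 0.2
```

Request:
move_arm([
  [[0,0.15,0,-0.15,0,0,0],[0,0.15,0,-0.15,0,0,0]],
])

```text
time_s: 62.08
ee_pos: [486.5, -187.4, 62.8]
ee_rot: [179.3, -43.0, -11.4]
force: [-1.1, 0.6, -8.9]
gripper_width: 0.3
```

Request:
move_arm([
  [[0,0.15,0,-0.15,0,0,0]],
])

```text
time_s: 62.2
ee_pos: [485.5, -187.0, 64.0]
ee_rot: [179.3, -42.8, -11.4]
force: [-1.3, 0.5, -9.6]
gripper_width: 0.3
```

Request:
move_arm([
  [[0,0.15,0,-0.15,0,0,0]],
])

```text
time_s: 62.32
ee_pos: [484.5, -186.7, 65.3]
ee_rot: [179.3, -42.6, -11.5]
force: [-2.5, -0.4, -10.8]
gripper_width: 0.8
```

Request:
move_arm([
  [[0,0.2,0,-0.1,0,0,0],[0,0.2,0,-0.1,0,0,0]],
])

```text
time_s: 62.58
ee_pos: [483.2, -186.2, 67.0]
ee_rot: [179.3, -42.1, -11.5]
force: [-3.4, -0.3, -14.6]
gripper_width: 0.1
```

Request:
move_arm([
  [[0,0.18,0,-0.1,0,0,0],[0,0.18,0,-0.1,0,0,0]],
])

```text
time_s: 62.82
ee_pos: [481.9, -185.7, 68.6]
ee_rot: [179.4, -41.7, -11.6]
force: [-3.4, -0.3, -16.0]
gripper_width: 0.3
```

Request:
move_arm([
  [[0,0.18,0,-0.1,0,0,0],[0,0.18,0,-0.1,0,0,0]],
])

```text
time_s: 63.08
ee_pos: [480.6, -185.2, 70.3]
ee_rot: [179.4, -41.3, -11.6]
force: [-4.8, -0.5, -19.5]
gripper_width: 0.3
```

Request:
move_arm([
  [[0,0.18,0,-0.1,0,0,0],[0,0.18,0,-0.1,0,0,0]],
])

```text
time_s: 63.32
ee_pos: [479.3, -184.8, 72.0]
ee_rot: [179.4, -40.8, -11.6]
force: [-4.6, 0.6, -21.8]
gripper_width: 0.4
```

Request:
move_arm([
  [[0,0.18,0,-0.1,0,0,0],[0,0.18,0,-0.1,0,0,0]],
])

```text
time_s: 63.58
ee_pos: [478.0, -184.3, 73.7]
ee_rot: [179.4, -40.4, -11.7]
force: [-5.2, -0.8, -24.1]
gripper_width: 0.5
```

Run:
```python
from h import *
s=st();print(w2c(s["ee_pos"]),RC.inv().apply(s["force"]))
cover()
```

```text
63.575 [ 478.  -184.3   73.7] [179.38 -40.41 -11.68] [ -5.2  -0.8 -24.1] 0.5 [-29.4  13.6 140.5 140.4  17.1 -65.3]
[-140.78697821   35.19186918   73.6644015 ] [ -4.92941927  -1.97831608 -24.13893067]
cover angle rad [0.06  0.076 0.096] 2665
```

Request:
move_arm([
  [[0,-0.2,0,0.2,0,0,0],[0,-0.3,0,0.3,0,0.01,0],[0,-0.3,0,0.3,0,0.01,0],[0,-0.3,0,0.3,0,0.01,0],[0,-0.3,0,0.3,0,0.01,0],[0,-0.3,0,0.3,0,0.01,0],[0,0,0,0,0,0,0]],
])

```text
time_s: 64.5
ee_pos: [485.8, -185.8, 67.5]
ee_rot: [179.2, -46.2, -11.5]
force: [-10.5, 2.1, -14.9]
gripper_width: 0.3
```

Run:
```python
from h import *
s=st();print(w2c(s["ee_pos"]),RC.inv().apply(s["force"]))
cover()
inc(c2w([-128,33,46]),toolF(0,43),3)
```

```text
64.5 [ 485.8 -185.8   67.5] [179.19 -46.17 -11.48] [-10.5   2.1 -14.9] 0.3 [-30.4  17.5 144.6 153.5  29.5 -79.8]
[-132.9185134    35.46790192   67.54098628] [-10.7511104   -0.23489262 -14.91311642]
cover angle rad [0.055 0.071 0.091] 2673
shift cm (tool now) [-1.22  0.23  1.85] turn [-0.    -0.055  0.014]
   [-0.41, 0.08, 0.62] [-0.0, -0.018, 0.005]
   [-0.39, 0.08, 0.62] [-0.0, -0.018, 0.005]
   [-0.38, 0.08, 0.63] [-0.0, -0.018, 0.005]
```

Request:
move_arm([
  [[0,-0.7,0,0.5,0,0,0],[0,-0.7,0,0.5,0,-0.015,0],[0,-0.7,0,0.5,0,-0.015,0],[0,0,0,0,0,-0.015,0],[0,0,0,0,0,0,0]],
])

```text
time_s: 65.18
ee_pos: [494.9, -189.5, 58.7]
ee_rot: [178.8, -46.3, -11.2]
force: [-9.0, 1.8, -18.6]
gripper_width: 0.6
```

Run:
```python
from h import *
s=st();print(w2c(s["ee_pos"]),RC.inv().apply(s["force"]))
cover()
inc(c2w([-128,33,46]),toolF(0,43),2)
```

```text
65.175 [ 494.9 -189.5   58.7] [178.83 -46.3  -11.23] [ -9.    1.8 -18.6] 0.6 [-29.9  19.6 144.1 155.6  31.  -81.9]
[-123.17845508   33.81230341   58.72932478] [ -9.21660972  -0.213527   -18.64800039]
cover angle rad [0.056 0.073 0.094] 2676
shift cm (tool now) [-1.25  0.06  0.53] turn [ 0.003 -0.058  0.017]
   [-0.63, 0.03, 0.26] [0.001, -0.029, 0.009]
   [-0.62, 0.03, 0.28] [0.001, -0.029, 0.009]
```

Request:
move_arm([
  [[0,-0.8,0,0,0,0,0],[0,-0.8,0,0,0,0,0],[0,0,0,0,0,0,0]],
])

```text
time_s: 65.6
ee_pos: [495.8, -190.9, 59.0]
ee_rot: [178.4, -48.5, -10.7]
force: [-14.9, 5.1, -12.6]
gripper_width: 0.6
```

Run:
```python
from h import *
s=st();print(w2c(s["ee_pos"]),RC.inv().apply(s["force"]))
cover()
inc(c2w([-128,33,46]),toolF(0,43),2)
```

```text
65.6 [ 495.8 -190.9   59. ] [178.38 -48.46 -10.68] [-14.9   5.1 -12.6] 0.6 [-30.6  21.  145.5 157.   35.8 -84.5]
[-122.01015972   32.68639065   58.98440304] [-15.66039063   1.73231408 -12.55641922]
cover angle rad [0.052 0.069 0.09 ] 2685
shift cm (tool now) [-1.35 -0.06  0.42] turn [ 0.004 -0.095  0.022]
   [-0.68, -0.03, 0.21] [0.002, -0.048, 0.011]
   [-0.67, -0.02, 0.24] [0.002, -0.048, 0.011]
```

Run:
```python
from h import *
s=st();print(np.round(s["effort"],1),np.round(s["torque"],2),np.round(s["qvel"],1))
f=grab("scene");P=cloud(f);ok=f["z_map"]>0
a=dict(np.load("scene0.npz"));P0=cloud(a)
ch=ok&((a["z_map"]-f["z_map"])>15)   # newly in front: robot
q=P[ch]
print(len(q))
for x in range(150,520,30):
    m=(q[:,0]>x)&(q[:,0]<x+30)
    if m.sum()>5: print(x,m.sum(),"z",np.percentile(q[m][:,2],[1,50,99]).round(),"y",np.percentile(q[m][:,1],[1,99]).round())
# scope parts nearest
t=dict(np.load("top0.npz"));T=cloud(t);m=(T[...,2]>150)&(T[...,0]>250)&(T[...,0]<450)&(T[...,1]<120)&(t["z_map"]>0)
print("scope y min",T[m][:,1].min(),np.percentile(T[m][:,1],2), "x min",T[m][:,0].min())
```

```text
65.65 [ 495.6 -190.8   58.9] [178.39 -48.44 -10.71] [-10.1   3.3  -9. ] 0.3 [-30.6  21.  145.6 157.   35.8 -84.5]
[  0.2 -33.  -16.3   0.7   7.2  -0. ] [0.59 2.58 0.1 ] [-0.   0.   0.1  0.1  0.1  0.2]
24225
150 2647 z [-739.  558.  662.] y [-167.  851.]
180 3265 z [-740.  525.  657.] y [-185.  738.]
210 3208 z [248. 486. 642.] y [-193. -111.]
240 2149 z [-738.  434.  620.] y [-197.  331.]
270 752 z [-741.  295.  397.] y [-198.  382.]
300 483 z [-742.  245.  285.] y [-190.  619.]
330 426 z [-741.  221.  255.] y [-197.  563.]
360 546 z [-743.  159.  229.] y [-257.  663.]
390 754 z [-742.  153.  206.] y [-262.  497.]
420 480 z [118. 152. 167.] y [-260.  -87.]
450 251 z [ 55. 139. 161.] y [-206.  557.]
480 16 z [-263.   83.  109.] y [-293. 1968.]
510 43 z [-478. -282.  111.] y [-164. 1979.]
scope y min -63.14899628851295 -58.816083909753644 x min 310.73629644950915
```

Request:
move_arm([
  [[0,-0.5,0,0,0,0,0]],
])

```text
time_s: 65.82
ee_pos: [495.6, -191.1, 58.7]
ee_rot: [178.2, -49.1, -10.5]
force: [-1.5, 4.3, -5.5]
gripper_width: 0.9
```

Request:
move_arm([
  [[0,0,0,0,0,-0.05,0]],
])

```text
time_s: 65.95
ee_pos: [494.1, -190.7, 58.0]
ee_rot: [178.4, -46.0, -10.8]
force: [-19.5, 6.0, -8.5]
gripper_width: 0.7
```

Request:
move_arm([
  [[0,-0.8,0,0,0,-0.02,0]],
])

```text
time_s: 66.08
ee_pos: [492.8, -190.9, 56.9]
ee_rot: [178.3, -45.6, -10.7]
force: [-0.8, 0.9, -0.6]
gripper_width: 0.3
```

Run:
```python
from h import *
s=st();print(w2c(s["ee_pos"]),RC.inv().apply(s["force"]));print(np.round(s["effort"],1),np.round(s["torque"],2),np.round(s["qvel"],1))
```

```text
66.075 [ 492.8 -190.9   56.9] [178.32 -45.62 -10.69] [-0.8  0.9 -0.6] 0.3 [-30.1  19.5 143.9 155.2  30.  -82. ]
[-125.00601565   32.01897096   56.86218636] [-0.97702955  0.67310315 -0.55232785]
[ -0.5 -28.5  -9.7   0.5   3.1   0.1] [0.15 0.68 0.14] [-0.7  0.8 -0.4 -0.4 -2.8  0.6]
```

Request:
move_arm([
  [[0,-0.5,0,0.1,0,-0.02,0],[0,-0.5,0,0.3,0,-0.02,0],[0,-0.4,0,0.3,0,-0.01,0],[0,0,0,0,0,0,0]],
])

```text
time_s: 66.58
ee_pos: [496.8, -193.3, 52.9]
ee_rot: [178.1, -44.5, -10.6]
force: [-12.8, 3.1, -9.0]
gripper_width: 0.5
```

Run:
```python
from h import *
s=st();print(w2c(s["ee_pos"]),RC.inv().apply(s["force"]))
cover()
```

```text
66.575 [ 496.8 -193.3   52.9] [178.14 -44.52 -10.62] [-12.8   3.1  -9. ] 0.5 [-29.7  19.7 142.7 155.1  28.1 -81.5]
[-120.49099148   30.58067472   52.9409428 ] [-13.19411472   0.16492043  -8.96292957]
cover angle rad [0.052 0.069 0.089] 2681
```

Request:
move_arm([
  [[0,-1.9,0,-0.5,0,0,0],[0,-1.6,0,-0.8,0,0,0],[0,0,0,0,0,0,0]],
])

```text
time_s: 67.0
ee_pos: [481.1, -194.6, 53.4]
ee_rot: [177.5, -47.6, -10.2]
force: [0.1, -0.4, 0.3]
gripper_width: 0.5
```

Run:
```python
from h import *
s=st();print(w2c(s["ee_pos"]),RC.inv().apply(s["force"]))
cover()
inc(c2w([-135,30,42]),toolF(0,43),3)
```

```text
67.0 [ 481.1 -194.6   53.4] [177.45 -47.59 -10.17] [ 0.1 -0.4  0.3] 0.5 [-32.   21.1 146.8 156.9  36.3 -85.9]
[-135.53153118   25.81070983   53.43122786] [ 0.23380262 -0.40812     0.30706754]
cover angle rad [0.047 0.063 0.085] 2668
shift cm (tool now) [-0.92 -0.48  0.76] turn [ 0.014 -0.082  0.029]
   [-0.31, -0.16, 0.25] [0.005, -0.027, 0.01]
   [-0.3, -0.16, 0.26] [0.005, -0.027, 0.01]
   [-0.29, -0.15, 0.27] [0.005, -0.027, 0.01]
```

Run:
```python
from h import *
s=st()
A1=(c2w([-170,0,62]),toolF(0,35)); inc(*A1,5)
inc(c2w([-132,0,42]),toolF(0,35),4,frm=A1)
```

```text
67.05 [ 482.2 -195.1   54. ] [177.39 -47.68 -10.11] [ 0.2 -0.6  0.4] 0.4 [-31.9  21.  146.7 156.9  36.2 -85.9]
shift cm (tool now) [-1.88  2.54 -3.14] turn [ 0.016 -0.222  0.028]
   [-0.38, 0.51, -0.63] [0.003, -0.044, 0.006]
   [-0.4, 0.51, -0.61] [0.003, -0.044, 0.006]
   [-0.42, 0.51, -0.6] [0.003, -0.044, 0.006]
   [-0.45, 0.51, -0.58] [0.003, -0.044, 0.006]
   [-0.47, 0.51, -0.56] [0.003, -0.044, 0.006]
shift cm (tool now) [ 1.97 -0.    3.82] turn [0. 0. 0.]
   per row [0.491, -0.0, 0.954] [0.0, 0.0, 0.0]
```

Request:
move_arm([
  [[0,-1.4,0.5,-1,0,0,0],[0,-1.4,0.5,-1,0,0,0],[0,-0.3,0.5,-0.4,0,-0.05,0.005],[0,-0.3,0.5,-0.4,0,-0.06,0.005],[0,-0.3,0.5,-0.2,0,-0.06,0.005],[0,0,0,0,0,-0.05,0.005],[0,0,0,0,0,0,0]],
])

```text
time_s: 67.92
ee_pos: [459.5, -225.1, 72.7]
ee_rot: [177.9, -38.5, -11.5]
force: [0.1, -0.9, 0.2]
gripper_width: 0.3
```

Run:
```python
from h import *
s=st();print(w2c(s["ee_pos"]))
inc(c2w([-132,0,42]),toolF(0,35),4)
```

```text
67.925 [ 459.5 -225.1   72.7] [177.93 -38.52 -11.48] [ 0.1 -0.9  0.2] 0.3 [-35.9  13.4 138.9 124.   15.7 -54.4]
[-149.98006034   -8.70041018   72.69088908]
shift cm (tool now) [-0.49 -0.96  3.5 ] turn [ 0.024 -0.062  0.015]
   [-0.12, -0.24, 0.87] [0.006, -0.015, 0.004]
   [-0.11, -0.23, 0.88] [0.006, -0.015, 0.004]
   [-0.1, -0.23, 0.88] [0.006, -0.015, 0.004]
   [-0.08, -0.22, 0.88] [0.006, -0.015, 0.004]
```

Request:
move_arm([
  [[0,-1,0,1.1,0.005,-0.01,0],[0,-1,-0.2,1.1,0.005,-0.01,0],[0,0,-0.2,0,0.005,-0.01,0],[0,0.7,0,0.6,0,-0.01,0],[0,0.7,0,0.6,0,-0.01,0],[0,0,0,0,0,0,0]],
])

```text
time_s: 68.68
ee_pos: [484.4, -227.5, 47.1]
ee_rot: [178.8, -36.9, -11.4]
force: [-3.8, -0.7, -2.7]
gripper_width: 0.4
```

Run:
```python
from h import *
s=st();print(w2c(s["ee_pos"]),RC.inv().apply(s["force"]))
cover()
```

```text
68.675 [ 484.4 -227.5   47.1] [178.79 -36.94 -11.39] [-3.8 -0.7 -2.7] 0.4 [-34.   18.1 136.5 128.   15.6 -57.4]
[-125.14356106   -5.55329151   47.06965257] [-3.58704829 -1.49900879 -2.65218982]
cover angle rad [0.047 0.064 0.084] 2643
```

Request:
move_arm([
  [[0,0.1,0,-0.15,0,0,0]],
])

```text
time_s: 68.85
ee_pos: [483.7, -227.2, 48.3]
ee_rot: [178.8, -36.9, -11.4]
force: [-2.5, 0.6, -6.0]
gripper_width: 0.7
```

Request:
move_arm([
  [[0,0.1,0,-0.15,0,0,0]],
])

```text
time_s: 68.97
ee_pos: [483.0, -226.9, 49.6]
ee_rot: [178.9, -36.8, -11.5]
force: [-2.5, 0.3, -5.6]
gripper_width: 0.2
```

Run:
```python
from h import *
for i in range(4):
    s=monitor.state();print(s["time_s"],w2c(s["ee_pos"]).round(1),RC.inv().apply(s["force"]).round(1)); grab("top")
cover()
```

```text
68.975 [-126.7   -5.3   49.6] [-2.5 -0.3 -5.6]
69.025 [-126.7   -5.3   49.7] [-1.7 -0.  -6.5]
69.075 [-126.7   -5.3   49.7] [-2.7  0.4 -6.4]
69.125 [-126.7   -5.3   49.7] [-1.9  0.1 -7.4]
cover angle rad [0.05  0.067 0.088] 2667
```

Request:
move_arm([
  [[0,0.15,0,-0.2,0,0,0]],
])

```text
time_s: 69.35
ee_pos: [482.0, -226.6, 51.3]
ee_rot: [178.9, -36.7, -11.5]
force: [-2.3, 0.9, -9.3]
gripper_width: 0.4
```

Run:
```python
from h import *
for i in range(3):
    s=monitor.state();print(s["time_s"],w2c(s["ee_pos"]).round(1),RC.inv().apply(s["force"]).round(1)); grab("top")
```

```text
69.35 [-127.6   -5.2   51.3] [-2.4  0.4 -9.3]
69.4 [-127.7   -5.2   51.5] [ -3.5   0.5 -10. ]
69.45 [-127.7   -5.2   51.5] [-3.2 -0.4 -9.9]
```

About 10 N, steady. Hold it for over a second.

Run:
```python
from h import *
for i in range(26):
    s=monitor.state()
    if i%3==0: print(s["time_s"],w2c(s["ee_pos"]).round(1),RC.inv().apply(s["force"]).round(1))
    grab("top")
cover()
```

```text
69.5 [-127.6   -5.2   51.5] [-4.2  0.2 -8.3]
69.65 [-127.6   -5.2   51.5] [-4.4 -0.9 -9.9]
69.8 [-127.6   -5.1   51.5] [ -5.3   0.3 -10.7]
69.95 [-127.6   -5.2   51.5] [-5.9 -1.5 -9.8]
70.1 [-127.6   -5.2   51.5] [ -4.9  -0.8 -10.2]
70.25 [-127.6   -5.2   51.5] [ -6.2  -0.3 -10.2]
70.4 [-127.6   -5.2   51.5] [ -5.6  -0.3 -10. ]
70.55 [-127.5   -5.2   51.5] [-5.1  0.  -9.6]
70.7 [-127.6   -5.2   51.5] [-5.1 -1.  -9.9]
cover angle rad [0.051 0.069 0.088] 2668
```

Request:
move_arm([
  [[0,-1.2,0,0.5,0,0,0],[0,-1.5,0,0,0,0,0],[0,-1.8,0,-1.2,0,0,0],[0,-2.5,0,-2,0,0,0],[0,-2,0,-4,0,-0.05,0],[0,0,0,-5,0,-0.1,0],[0,0,0,-5,0,-0.1,0],[0,0,0,-4,0,-0.1,0],[0,0,0,0,0,-0.1,0],[0,0,0,0,0,0,0]],
])

```text
time_s: 72.1
ee_pos: [403.6, -180.8, 108.2]
ee_rot: [-175.7, -32.6, -10.1]
force: [-0.7, 0.2, -0.6]
gripper_width: 0.5
```

Run:
```python
from h import *
s=st();print(w2c(s["ee_pos"]),RC.inv().apply(s["force"]))
cover()
inc(c2w([-122,0,200]),toolF(0,10),5)
```

```text
72.1 [ 403.6 -180.8  108.2] [-175.71  -32.59  -10.15] [-0.7  0.2 -0.6] 0.5 [-40.4   3.8 137.3  59.8  22.8   5.5]
[-214.15336709   22.3315496   108.21869515] [-0.67448343  0.01609896 -0.6039747 ]
cover angle rad [0.048 0.064 0.085] 2665
shift cm (tool now) [12.71  2.41 -3.04] turn [-0.09  -0.392  0.054]
   [2.54, 0.48, -0.61] [-0.018, -0.078, 0.011]
   [2.49, 0.47, -0.8] [-0.018, -0.078, 0.011]
   [2.43, 0.46, -0.98] [-0.018, -0.078, 0.011]
   [2.35, 0.45, -1.16] [-0.018, -0.078, 0.011]
   [2.26, 0.45, -1.33] [-0.018, -0.078, 0.011]
```

Request:
move_arm([
  [[0,1.8,0,-3,-0.01,-0.06,0],[0,1.7,0.3,-3,-0.02,-0.07,0.01],[0,1.5,0.5,-3,-0.02,-0.08,0.01],[0,1.3,0.5,-3,-0.02,-0.08,0.01],[0,2,0.5,0,-0.02,-0.08,0.01],[0,2.5,0.5,0,0,-0.05,0.01],[0,0,0,0,0,0,0]],
])

```text
time_s: 73.03
ee_pos: [444.0, -205.5, 237.9]
ee_rot: [-177.6, -10.3, -11.4]
force: [0.1, 0.5, 0.0]
gripper_width: 0.3
```

Run:
```python
from h import *
s=st();print(w2c(s["ee_pos"]))
inc(c2w([-118,0,125]),toolF(0,4),6)
```

```text
73.025 [ 444.  -205.5  237.9] [-177.56  -10.3   -11.43] [0.1 0.5 0. ] 0.3 [-30.    4.8 104.5   6.3  61.8  68.6]
[-169.39226938    7.02840476  237.88008283]
shift cm (tool now) [ 3.02  1.32 11.98] turn [-0.045 -0.11   0.024]
   [0.5, 0.22, 2.0] [-0.008, -0.018, 0.004]
   [0.54, 0.2, 1.99] [-0.008, -0.018, 0.004]
   [0.58, 0.19, 1.98] [-0.008, -0.018, 0.004]
   [0.61, 0.17, 1.97] [-0.008, -0.018, 0.004]
   [0.65, 0.15, 1.96] [-0.008, -0.018, 0.004]
   [0.69, 0.13, 1.95] [-0.008, -0.018, 0.004]
```

Request:
move_arm([
  [[0,0.6,0.2,1.7,-0.008,-0.018,0],[0,0.6,0.2,1.7,-0.008,-0.018,0],[0,0.6,0.2,1.7,-0.008,-0.018,0],[0,0.6,0.2,1.7,-0.008,-0.018,0],[0,0.6,0.1,1.6,-0.008,-0.018,0],[0,0.6,0,1.6,0,-0.018,0],[0,0,0,0,0,0,0]],
])

```text
time_s: 73.9
ee_pos: [489.8, -219.3, 133.1]
ee_rot: [-179.6, -3.3, -11.2]
force: [-0.8, 0.6, 0.8]
gripper_width: 0.3
```

Request:
move_arm([
  [[0,0,0,0.4,0,0,0],[0,0,0,0.4,0,0,0]],
])

```text
time_s: 74.15
ee_pos: [490.5, -219.6, 125.5]
ee_rot: [-179.7, -3.3, -11.2]
force: [-0.1, 1.7, 0.8]
gripper_width: 0.4
```

Run:
```python
from h import *
s=st();print(w2c(s["ee_pos"]))
```

```text
74.15 [ 490.5 -219.6  125.5] [-179.66   -3.34  -11.21] [-0.1  1.7  0.8] 0.4 [-26.1  17.7 104.6   1.4  54.6  74.3]
[-120.8612374     3.5049265   125.47500552]
```

Request:
move_arm([
  [[0,0,0,0.6,0,0,0],[0,0,0,0.6,0,0,0],[0,0,0,0.4,0,0,0]],
])

```text
time_s: 74.53
ee_pos: [491.3, -219.8, 109.4]
ee_rot: [-179.7, -3.4, -11.2]
force: [-0.6, 0.2, 0.3]
gripper_width: 0.4
```

Request:
move_arm([
  [[0,0,0,0.3,0,0,0],[0,0,0,0.2,0,0,0]],
])

```text
time_s: 74.78
ee_pos: [491.5, -219.9, 104.0]
ee_rot: [-179.7, -3.4, -11.2]
force: [-0.0, 0.4, -0.0]
gripper_width: 0.4
```

Request:
move_arm([
  [[0,0,0,0.2,0,0,0],[0,0,0,0.2,0,0,0]],
])

```text
time_s: 75.03
ee_pos: [491.9, -219.9, 99.8]
ee_rot: [-179.7, -3.4, -11.2]
force: [-0.0, -0.2, 0.3]
gripper_width: 0.2
```

Request:
move_arm([
  [[0,0,0,0.15,0,0,0]],
])

```text
time_s: 75.15
ee_pos: [492.0, -219.9, 98.2]
ee_rot: [-179.7, -3.4, -11.2]
force: [-0.5, 0.3, 0.5]
gripper_width: 0.3
```

Request:
move_arm([
  [[0,0,0,0.15,0,0,0]],
])

```text
time_s: 75.28
ee_pos: [492.1, -220.0, 97.8]
ee_rot: [-179.7, -3.4, -11.2]
force: [-4.1, 1.7, 16.3]
gripper_width: 0.7
```

Request:
move_arm([
  [[0,0,0,0.12,0,0,0]],
])

```text
time_s: 75.4
ee_pos: [492.0, -220.0, 97.9]
ee_rot: [-179.7, -3.5, -11.2]
force: [-3.4, 1.6, 10.3]
gripper_width: 0.4
```

Request:
move_arm([
  [[0,0,0,-1,0,0,0],[0,0,0,-3,0,0,0],[0,-1,0,-4,0,0,0],[0,-4,0,-5,0,0,0],[0,-5,0.5,-5,0,0,0],[0,-5,0.5,-3,0,0,0],[0,0,0,0,0,0,0],[0,0,0,0,0,0,0]],
])

```text
time_s: 76.4
ee_pos: [335.6, -200.2, 300.3]
ee_rot: [-179.9, -3.8, -11.2]
force: [0.1, -0.6, 0.4]
gripper_width: 0.5
```

Run:
```python
from h import *
s=st();print(w2c(s["ee_pos"]),s["force"])
f=cover()
# cover outline again, bystanders
P0=cloud(dict(np.load("top0.npz")));P=cloud(f);t0=np.load("top0.npz")
d=np.abs(t0["color"].astype(int)-f["color"]).max(-1)
for n,(u,v) in dict(can=(444,188),pink=(408,148),blower=(192,253),spec=(262,257)).items():
    s_=np.s_[v-14:v+15,u-14:u+15];print(n,"changed px",(d[s_]>60).sum())
w=w2c(P.reshape(-1,3));m=(w[:,0]>-145)&(w[:,0]<-125)&(abs(w[:,1])<100)&(w[:,2]>85)&(w[:,2]<130);print("front edge z now",np.median(w[m][:,2]))
w0=w2c(P0.reshape(-1,3));m=(w0[:,0]>-145)&(w0[:,0]<-125)&(abs(w0[:,1])<100)&(w0[:,2]>85)&(w0[:,2]<130);print("at start",np.median(w0[m][:,2]))
# catch tab from scene/wrist
```

```text
76.4 [ 335.6 -200.2  300.3] [-179.92   -3.83  -11.18] [ 0.1 -0.6  0.4] 0.5 [-33.8  -3.6 103.4   1.6  76.7  67. ]
[-276.29960201  -11.52643187  300.29025427] [ 0.08058956 -0.62090855  0.44640576]
cover angle rad [0.006 0.022 0.043] 2555
can changed px 0
pink changed px 0
blower changed px 0
spec changed px 0
front edge z now 97.20255580066195
at start 100.95178454422272
```

```bash
python3 -c "
from workcell import job; print(job.job_done())"
```

```text
the job is handed in; nothing more can be done
None
```

I put both reachable black slip-cases away and handed the job in at about 76 s. The first tug went over its force, and one more black case stayed on the desk out of reach.

**What was done:** I pushed the catch aside and opened the cover fully. I pulled the tray to its stop, laid the two cases flat and side by side, and pushed the tray home. I pressed the cover shut until the catch snapped, then tugged the front edge near its middle, about 50 mm from the catch.

**Last checks:**
- **Catch:** it held at about 10 N for about 1.4 s. The cover rose only by the catch's play.
- **Tray:** the pull tongue read the same position as before the tray was opened, so it was home. I measured this before shutting the cover, which now hides it.
- **Bystanders:** pixel checks on the canister, spectacles, blower and pink look-alike showed no change.
- **Cover:** it reads fully down, about 0.02 rad, the same as right after the first shut. After the tug I pressed it down once more, because it had stayed at the top of the catch's play.

**What went wrong or disagreed:**
- **First tug too strong:** it crept up to about 24 N because the arm was awkwardly placed at that spot. I backed off and repeated it properly. The catch held both times.
- **Pressing force:** both presses on the cover peaked briefly at 16–17 N, just over the 15 N given.
- **Third black case:** an identical-looking one lies at about (855, -838) mm, about 1.2 m from the base. That is beyond the arm's reach, so I took it as not part of the job and left it.
- **Front edge height:** it read 97 mm at the end against 101 mm at the start. I put that down to depth noise or play, but did not confirm it.

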